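Fetch the pepper mill from behind the bottle, cups and jar

ROBOT

A 7-joint arm with a two-finger parallel gripper is mounted at the origin on a cart in front of the work surface, level with it; the furniture and walls round the work are solid. World frame = base frame: x ahead of the robot, y to its left, z up, the work surface at z = 0. Lengths are in m, angles in degrees, forces in N, time in s.
With the tool pointing down it reaches from about 0.425 to 0.8 m from the base axis. Payload 8.3 kg.
Tool frame: the origin (TCP) lies on the mounting face of the last link; the fingertips stand arm.tcp_to_tips ahead of it and the grasp point (between the pads) lies 155 mm ahead of it (arm.tcp_to_tips is the distance from the TCP to the fingertips, in m); z points along the fingers, y is the line along which they close (so a half turn about z gives the same grasp; the last joint's range is limited). The gripper opens to 85 mm and grips with 20 to 120 N. Pads are 22 mm wide; open, the fingers measure 114 mm over their backs; the gripper's body (76 mm by 85 mm) begins 54 mm behind the grasp point. The pads swing forward as they close: fully open they stand 13 mm farther back than shut.
Start: joints at [-3.604, 21.967, 0.94, 78.501, -0.361, 79.538, -2.664], TCP at [0.625, 0, 0.405] pointing down, gripper open.
Joint ranges: [-169.22, 169.22], [-14.56, 117.87], [-87.37, 89.26], [10.42, 133.3], [-82.24, 262.24], [0.94, 117.77], [-172.7, 172.7]. Speed limits (degrees/s): [136.94, 136.94, 172.46, 172.46, 180, 180, 180].

INTERFACE

Orientations are given as a 3x3 rotation matrix whose columns are the frame's x, y, z axes.
In Python, from workcell import sensors, viewer, order, arm gives the robot as it stands.
- The arm moves only by the tool send_rows, never from a script. Its argument "steps" is a list of rows, each an object with "translation": the shift along the tool's x, y, z each as a share of 0.04 m, from -1 to 1, a list of three; "turn": the turn, a rotation vector about the tool's x, y, z each as a share of 0.1 rad, from -1 to 1, a list of three; "claw": the closure, from -1 (fully open) to 1 (shut). In form: [{"translation": [dx, dy, dz], "turn": [ax, ay, az], "claw": claw}, ...]. A call has 1 to 8 rows; each row shifts and turns the commanded pose from where the row before left it, along the tool's axes as they then stand; what a row does not reach is not made up. A row lasts 1/12 s, in which the tool goes at most 41.7 mm and 7.16 degrees, less where a joint would pass 70% of its speed; a pose out of reach is approached as far as the arm can. A call with a number of a shift or a turn outside -1 to 1 is refused whole. A call with a gripper value outside its range is refused whole. The fingers move at their own pace and stop on an object; "newtons" is the grip in N (left out, the last holds). Time passes only in rows, so rows that do not move let the fingers close. It gives the time, the measured TCP pose, the force, the opening and the grip force at its end, in the units of the state.
- sensors.observe(): the state, without advancing time (a new reading comes with each control period).
- viewer.camera(name): name is "scene" or "side" or "wrist"; returns the picture (480x640x3 uint8, blue, green, red); there is no depth.
- viewer.calibration(name): a dict with "intrinsics" (3x3 intrinsics, pixels), "R" (3x3) and "t" (3): a world point X has camera coordinates R X + t; the wrist camera has in their place "tool_from_camera" (4x4, takes a point from camera to tool coordinates, whose origin is the TCP and whose axes are the flange's). Camera axes: x right, y down, z forward; pixel columns grow to the right and rows downward; lengths in m; the calibration is good to about 2 mm. A picture is of the moment at which its call begins: read the wrist's pose just before it. calibration takes no time and is no camera call.
- order.close_job(): hands the job in; it is judged then, once.
The state is a dict: "clock": time; "qpos": joint angles; "joint_vel": joint speeds; "joint_torque": joint torques, N m; "position": TCP position; "tool_rot": TCP orientation; "contact_force": force on the tool from outside, world axes, zero at the start; "moment": the same for the moment, N m; "width": opening from 0.0 (shut) to 1.0 (fully open); "grip_force": force on a finger pad.
Only numpy, scipy, OpenCV 4.12 (cv2) and the standard library are available. Lean on these libraries where they do the work, as an engineer would, in place of code of your own. Each camera call takes 0.05 s, during which the arm holds its last target. There are 200 camera calls.

TASK

Bring the small pepper mill to the cheese: first set the juice bottle, the cup stack and the spread jar that crowd it over onto the empty metal tray, then draw the mill straight up out of its light stand and stand it in the middle of the round coaster on the cheese board. Only then put the bottle, the cups and the jar back on the cork mat, each upright and centred on the very spot it came from. Leave the mill's stand standing in its place and the cheese undisturbed.

Things in the scene. Friction and masses are not known exactly. Their poses are not given: they have to be found in the camera images.
- mill: small pepper mill, dark wooden cylinder with a steel head, 75 mm tall overall (loose, 0.12 kg). Wooden body 41 mm diameter up to 46 mm, steel head 35 mm diameter from 46 to 64 mm, rounding to a small flat top. Origin: centre of its underside, z up. At the start it stands in the stand, its underside 4 mm above the stand's; it is best gripped by its head.
- stand: light white plastic cup-like stand the mill stands in (loose, only 30 g): 38 mm tall, 51 mm outer diameter (foot 56 mm), round well 46 mm wide with floor 4 mm above its underside, about 2 mm of play round the mill. Origin: centre of its underside, z up. Stays on the cork mat.
- bottle: glass bottle of dark berry juice with a black cap standing on the cork mat (loose, 0.56 kg), 240 mm tall, body 61 mm diameter up to about 150 mm, neck narrowing, cap 28 mm diameter from 200 to 240 mm. Origin: centre of its underside, z up.
- cups: tall stack of nested clear plastic cups standing on the cork mat (loose, 60 g), 184 mm tall, 57 mm diameter in the upper part, narrower at the foot; solid to the fingers. Origin: centre of its underside, z up.
- jar: squat glass jar of spread with a black screw lid standing on the cork mat (loose, 0.27 kg), 79 mm tall, body 72 mm diameter, lid 66 mm diameter from 62 mm to 79 mm. Grip it by the lid. Origin: centre of its underside, z up.
- mat: fixed cork mat, 4 mm thick. Origin: on the table under the stand's place; x to the mat's back, y to its left. The slab spans x -110 to +40 mm, y -108 to +108 mm. Three flat grey round spots, 68 mm diameter, at (0, +72), (0, -72) and (-72, 0) mm; bottle, cups and jar each stand centred on one, in any arrangement.
- tray: fixed empty metal tray, 280 x 130 mm, the side area. Origin: centre of its underside, x along its length; its floor is 4 mm above the origin, its rim 12 mm high and 4 mm thick, with a small bar handle rising to 27 mm in the middle of each short end. Three things fit in a row along its x at 85 mm spacing.
- coaster: fixed round dark coaster, 72 mm diameter, 5 mm thick, lying on the near end of the wooden cheese board (board 225 x 125 mm, 16 mm thick, long way away from the robot). The mill goes here. Origin: centre of its underside, 16 mm above the table, so its top is 5 mm above its origin.
- cheese_large: the larger block of white cheese on the cheese board, 40 x 56 x 37 mm (loose); leave alone. Origin: centre of its underside.
- cheese_small: the small cube of white cheese at the far end of the cheese board, 25 x 31 x 26 mm (loose); leave alone. Origin: centre of its underside.
Things that resemble listed ones, but are neither listed nor needed, are in the scene too. Leave any purple look-alike of the mill alone.

How it is judged (in metres and radians):
On the way, in this order (a step that is already met when the one before it is completed fails the run):
1. bottle, cups and jar all stand released on the tray while the mill is still in its stand (x of bottle in the frame of tray between -0.115 and 0.115 m and y of bottle in the frame of tray between -0.045 and 0.045 m and z of each of bottle, cups, jar in the frame of tray below 0.012 m and linear speed of each of bottle, cups, jar below 0.02 m/s and angle between each of bottle, cups, jar's own z axis and vertical below 0.1 rad and contact force between the fingers and bottle below 0.3 N and x of cups in the frame of tray between -0.115 and 0.115 m and y of cups in the frame of tray between -0.045 and 0.045 m and contact force between the fingers and cups below 0.3 N and x of jar in the frame of tray between -0.115 and 0.115 m and y of jar in the frame of tray between -0.045 and 0.045 m and contact force between the fingers and jar below 0.3 N and horizontal distance between mill and stand below 0.008 m and z of mill in the frame of stand below 0.012 m), for 0.2 s.
2. the mill stands released in the middle of the coaster while bottle, cups and jar are still on the tray (horizontal distance between mill and coaster below 0.015 m and z of mill in the frame of coaster between 0.001 and 0.009 m and linear speed of each of mill, bottle, cups, jar below 0.02 m/s and angle between each of mill, bottle, cups, jar's own z axis and vertical below 0.1 rad and contact force between the fingers and mill below 0.3 N and x of bottle in the frame of tray between -0.115 and 0.115 m and y of bottle in the frame of tray between -0.045 and 0.045 m and z of each of bottle, cups, jar in the frame of tray below 0.012 m and contact force between the fingers and bottle below 0.3 N and x of cups in the frame of tray between -0.115 and 0.115 m and y of cups in the frame of tray between -0.045 and 0.045 m and contact force between the fingers and cups below 0.3 N and x of jar in the frame of tray between -0.115 and 0.115 m and y of jar in the frame of tray between -0.045 and 0.045 m and contact force between the fingers and jar below 0.3 N), for 0.2 s.
At the end, for the whole second after the job is handed in: The mill stands upright on the coaster, within 15 mm of its centre; bottle, cups and jar stand upright within 15 mm of where each began; the stand is upright within 15 mm of where it began and both pieces of cheese within 15 mm of where they began; everything is released and at rest (horizontal distance between mill and coaster below 0.015 m and z of mill in the frame of coaster between 0.001 and 0.009 m and linear speed of each of mill, bottle, cups, jar, stand below 0.02 m/s and angle between each of mill, bottle, cups, jar, stand's own z axis and vertical below 0.1 rad and contact force between the fingers and mill below 0.3 N and distance of each of bottle, cups, jar, stand, cheese_large, cheese_small from where it was at the start of the episode below 0.015 m and contact force between the fingers and bottle below 0.3 N and contact force between the fingers and cups below 0.3 N and contact force between the fingers and jar below 0.3 N); the robot touches nothing.
It fails at once if the mill's stand is tipped (over 0.3 rad), lifted or dragged more than 30 mm (angle between stand's own z axis and vertical above 0.3 rad or distance of stand from where it was at the start of the episode above 0.03 m).
It fails at once if the bottle, cups, jar or mill topples (over 0.6 rad) (angle between any of bottle, cups, jar, mill's own z axis and vertical above 0.6 rad).
It fails at once if the cheese is pushed more than 20 mm (distance of any of cheese_large, cheese_small from where it was at the start of the episode above 0.02 m).
It also fails if it takes over 144 s, if anything falls off the work surface, if the arm or the gripper's body presses on something with over 40 N, if the wrist force passes 120 N, or if a joint passes its speed limit or range.

## Working session

There is one attempt and no reset: what is moved stays moved. The work goes in short steps, Python scripts to look and compute and a tool call to move; the robot and the scene stay as the last step left them, time stands still between calls to the robot, and variables do not carry over. Pictures are saved under pics/ and viewed, at most 14 in all, crops included, and the job is handed in when it is done.

Besides the shell and the picture viewer there is one more tool, called after "Emit:" by a JSON object that holds its "name" and its "arguments". send_rows: Moves the arm, as the interface text tells. Shift numbers are shares of 0.04 m and turn numbers shares of 0.1 rad, none past 1 either way. Its arguments: {"type":"object","properties":{"steps":{"type":"array"},"newtons":{"type":"number"}},"required":["steps"]}

```bash
ls; mkdir -p pics
python3 - <<'E'
from workcell import sensors, viewer, order, arm
import cv2,numpy as np
np.set_printoptions(precision=4,suppress=True)
print(sensors.observe()); print(arm.tcp_to_tips)
for n in("scene","side","wrist"):
    cv2.imwrite(f"pics/{n}0.png",viewer.camera(n)); print(n,viewer.calibration(n))
E
```

```text
pics
{'clock': 0.0, 'qpos': array([-3.6045, 22.0152,  0.9377, 78.5628, -0.3607, 79.5378, -2.6633]), 'joint_vel': array([-0.0602,  0.0608, -0.0446,  0.0459, -0.1049, -0.007 ,  0.0732]), 'joint_torque': array([ -0.0005, -62.7589,   0.8437, -37.1826,   0.0165,   0.014 ,
        -0.0001]), 'position': array([0.6248, 0.0001, 0.4037]), 'tool_rot': array([[-0.0001,  1.    , -0.002 ],
       [ 1.    ,  0.0001, -0.    ],
       [-0.    , -0.002 , -1.    ]]), 'contact_force': array([-0.0339, -0.5576, -1.5085]), 'moment': array([ 0.0042,  0.0012, -0.0032]), 'grip_force': 0.0, 'width': 1.0005885528887275}
0.1734
scene {'intrinsics': array([[583.7628,   0.    , 324.8576],
       [  0.    , 583.7628, 236.4597],
       [  0.    ,   0.    ,   1.    ]]), 'R': array([[ 0.9102, -0.4141, -0.0011],
       [-0.2437, -0.5336, -0.8098],
       [ 0.3348,  0.7374, -0.5867]]), 't': array([-0.4505,  0.2217,  0.9645])}
side {'intrinsics': array([[555.0182,   0.    , 320.7472],
       [  0.    , 555.0182, 239.8721],
       [  0.    ,   0.    ,   1.    ]]), 'R': array([[-0.6437,  0.7651,  0.0158],
       [ 0.5869,  0.5067, -0.6315],
       [-0.4912, -0.3972, -0.7752]]), 't': array([ 0.2568, -0.3507,  1.4215])}
wrist {'intrinsics': array([[399.6027,   0.    , 314.2616],
       [  0.    , 399.6027, 240.7073],
       [  0.    ,   0.    ,   1.    ]]), 'tool_from_camera': array([[ 0.0005, -0.9534, -0.3017,  0.0779],
       [ 1.    ,  0.0005,  0.    ,  0.0008],
       [ 0.0001, -0.3017,  0.9534,  0.0311],
       [ 0.    ,  0.    ,  0.    ,  1.    ]])}
```

View pics/scene0.png

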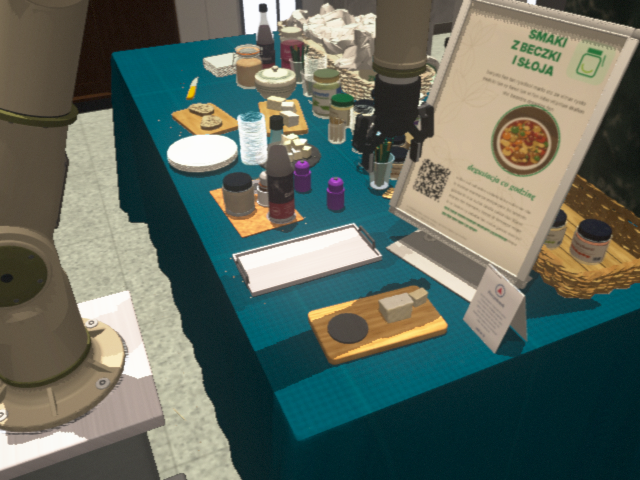

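View pics/side0.png

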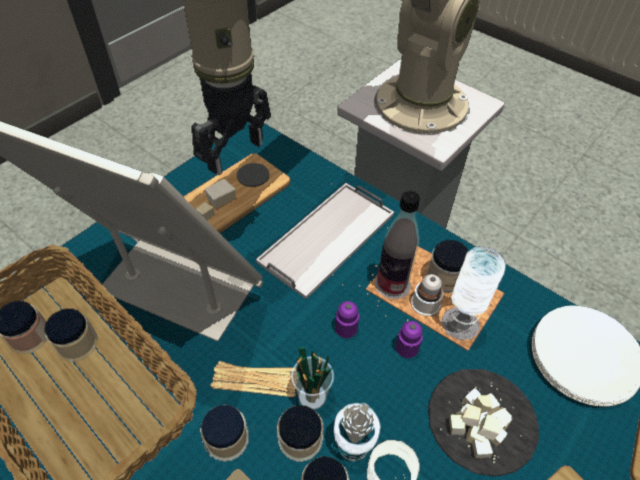

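View pics/wrist0.png

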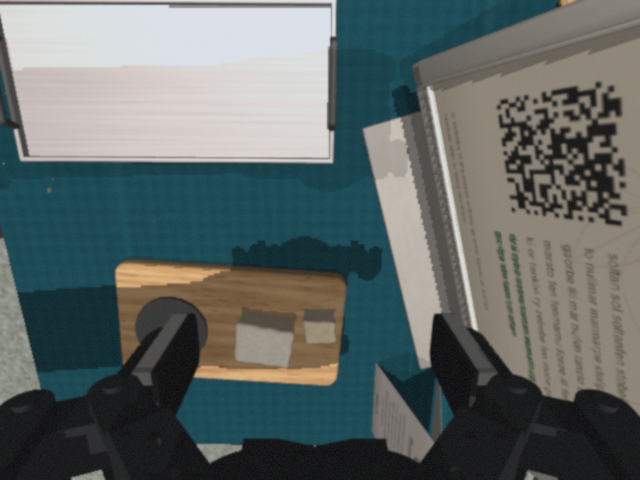

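The scene view shows the bottle (281,185), cups (252,137), jar (238,193) and the mill (262,187) between them. The tray is at (307,257) and the coaster at (347,328). In the side view the mill in its white stand is at (430,293), and the two purple look-alikes are at (347,318) and (410,337). Those are purple, off the mat and have no stand, so I leave them alone.

```bash
cat > h.py <<'E'
from workcell import sensors, viewer, order, arm
import cv2,numpy as np
np.set_printoptions(precision=4,suppress=True)
def ray(n,uv,s=None):
    c=viewer.calibration(n); d=np.linalg.inv(c["intrinsics"])@[uv[0],uv[1],1]
    if n=="wrist":
        T=c["tool_from_camera"]; R=s["tool_rot"]
        return s["position"]+R@T[:3,3], R@T[:3,:3]@d
    return -c["R"].T@c["t"], c["R"].T@d
def pt(n,uv,z,s=None):
    o,d=ray(n,uv,s); return o+d*(z-o[2])/d[2]
def proj(n,X,s=None):
    c=viewer.calibration(n); X=np.asarray(X,float)
    if n=="wrist":
        T=c["tool_from_camera"]; p=T[:3,:3].T@(s["tool_rot"].T@(X-s["position"])-T[:3,3])
    else: p=c["R"]@X+c["t"]
    q=c["intrinsics"]@p; return q[:2]/q[2]
E
python3 - <<'E'
from h import *
for k,z,v in [("cap",.244,dict(side=(410,198),scene=(278,120))),("jar",.083,dict(scene=(237,180),side=(450,251))),
 ("cups",.188,dict(scene=(253,115),side=(485,258))),("mill",.083,dict(side=(433,280))),("coaster",.021,dict(scene=(347,328),side=(253,175)))]:
    for n,uv in v.items(): print(k,n,pt(n,uv,z))
for uv in [(233,255),(358,225),(381,258),(245,292)]: print("tray",pt("scene",uv,.012))
for uv in [(348,185),(393,212),(306,292),(258,262)]: print("tray side",pt("side",uv,.012))
for uv in [(209,191),(236,233),(303,223)]: print("mat",pt("scene",uv,.004))
for uv in [(368,288),(473,345),(503,293)]: print("mat side",pt("side",uv,.004))
s=sensors.observe()
for uv in [(171,329)]: print("coaster w",pt("wrist",uv,.021,s))
for uv in [(2,3),(21,161),(333,161),(335,3)]: print("tray w",pt("wrist",uv,.012,s))
for uv in [(117,263),(345,277),(332,385),(130,372)]: print("board w",pt("wrist",uv,.016,s))
E
```

```text
cap side [0.512  0.2734 0.244 ]
cap scene [0.507  0.2543 0.244 ]
jar scene [0.4295 0.3295 0.083 ]
jar side [0.4326 0.3345 0.083 ]
cups scene [0.5055 0.4188 0.188 ]
cups side [0.4929 0.4117 0.188 ]
mill side [0.5076 0.3461 0.083 ]
coaster scene [ 0.477  -0.1323  0.021 ]
coaster side [ 0.4841 -0.1229  0.021 ]
tray [0.3612 0.1611 0.012 ]
tray [0.6435 0.1506 0.012 ]
tray [0.6325 0.0262 0.012 ]
tray [0.3478 0.0415 0.012 ]
tray side [0.3642 0.0484 0.012 ]
tray side [0.3646 0.1692 0.012 ]
tray side [0.6356 0.1628 0.012 ]
tray side [0.6437 0.0464 0.012 ]
mat [0.3863 0.4396 0.004 ]
mat [0.393  0.2441 0.004 ]
mat [0.5408 0.2188 0.004 ]
mat side [0.5481 0.2425 0.004 ]
mat side [0.524  0.4564 0.004 ]
mat side [0.3903 0.4435 0.004 ]
coaster w [ 0.4828 -0.1255  0.021 ]
tray w [0.3758 0.1625 0.012 ]
tray w [0.3634 0.0381 0.012 ]
tray w [0.6417 0.0383 0.012 ]
tray w [0.6415 0.1625 0.012 ]
board w [ 0.4368 -0.0575  0.016 ]
board w [ 0.6547 -0.0716  0.016 ]
board w [ 0.6439 -0.1949  0.016 ]
board w [ 0.4324 -0.1792  0.016 ]
```

Emit:
{"name": "send_rows", "arguments": {"steps": [{"translation":[0.6,-0.3,-0.8],"turn":[0,0,0],"claw":-1},{"translation":[0.8,-0.4,-0.7],"turn":[0,0,0],"claw":-1},{"translation":[0.95,-0.5,-0.3],"turn":[0,0,0],"claw":-1},{"translation":[0.95,-0.5,0],"turn":[0,0,0],"claw":-1},{"translation":[0.95,-0.5,0],"turn":[0,0,0],"claw":-1},{"translation":[0.95,-0.5,0],"turn":[0,0,0],"claw":-1},{"translation":[0.95,-0.5,0],"turn":[0,0,0],"claw":-1},{"translation":[0.95,-0.5,0],"turn":[0,0,0],"claw":-1}]}}

```text
clock: 0.82
position: [0.4812, 0.2746, 0.4735]
tool_rot: [[0.0, 1.0, -0.0], [1.0, -0.0, -0.0], [-0.0, -0.0, -1.0]]
contact_force: [0.4, 0.3, -0.7]
width: 1.003
grip_force: 0.0
```

Emit:
{"name": "send_rows", "arguments": {"steps": [{"translation":[0.7,-0.3,0],"turn":[0,0,-1],"claw":-1},{"translation":[0,0,0],"turn":[0,0,-1],"claw":-1},{"translation":[0,0,0],"turn":[0,0,-1],"claw":-1},{"translation":[0,0,0],"turn":[0,0,-1],"claw":-1},{"translation":[0,0,0],"turn":[0,0,-1],"claw":-1},{"translation":[0,0,0],"turn":[0,0,-1],"claw":-1},{"translation":[0,0,0],"turn":[0,0,-1],"claw":-1},{"translation":[0,0,0],"turn":[0,0,-1],"claw":-1}]}}

```text
clock: 1.48
position: [0.4706, 0.3012, 0.4732]
tool_rot: [[-0.721, 0.693, -0.001], [0.693, 0.721, -0.0], [0.0, -0.001, -1.0]]
contact_force: [-0.4, -0.1, 0.1]
width: 0.999
grip_force: 0.0
```

Emit:
{"name": "send_rows", "arguments": {"steps": [{"translation":[0,0,0],"turn":[0,0,-1],"claw":-1},{"translation":[0,0,0],"turn":[0,0,-1],"claw":-1},{"translation":[0,0,0],"turn":[0,0,-1],"claw":-1},{"translation":[0,0,0],"turn":[0,0,-1],"claw":-1},{"translation":[0,0,0],"turn":[0,0,-1],"claw":-1},{"translation":[0,0,0],"turn":[0,0,-1],"claw":-1},{"translation":[0,0,0],"turn":[0,0,-1],"claw":-1},{"translation":[0,0,0],"turn":[0,0,-0.7],"claw":-1}]}}

```text
clock: 2.15
position: [0.4706, 0.3011, 0.4732]
tool_rot: [[-1.0, -0.005, -0.001], [-0.005, 1.0, -0.0], [0.001, -0.0, -1.0]]
contact_force: [1.1, -0.3, -0.2]
width: 1.0
grip_force: 0.0
```

Run:
```python
from h import *
s=sensors.observe(); print(s["clock"],s["position"],s["tool_rot"],s["qpos"])
cv2.imwrite("pics/wrist1.png",viewer.camera("wrist"))
```

```text
2.15 [0.4706 0.3011 0.4732] [[-1.     -0.0046 -0.0007]
 [-0.0046  1.     -0.0003]
 [ 0.0007 -0.0003 -1.    ]] [-19.8152  13.6127 -19.8367  81.4619   4.5831  85.7627  50.7851]
```

View pics/wrist1.png

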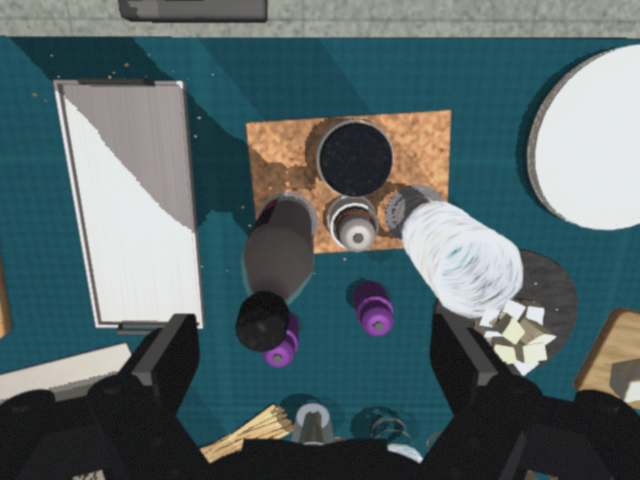

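The wrist view shows the bottle cap at (263,319) with its base near (294,217), the jar lid at (354,158), the mill head at (357,237) in its white stand, and the cups with foot at (408,208). The mat's near corners are at (247,122) and (450,110).

Run:
```python
from h import *
s=sensors.observe(); I=cv2.imread("pics/wrist1.png")
g=I.max(2)
def blob(box,th):
    x0,y0,x1,y1=box; m=(g[y0:y1,x0:x1]<th).astype(np.uint8)
    n,l,st,c=cv2.connectedComponentsWithStats(m); i=1+np.argmax(st[1:,4])
    cs,_=cv2.findContours((l==i).astype(np.uint8),0,1); k=max(cs,key=cv2.contourArea)
    e=cv2.fitEllipse(cv2.convexHull(k)); return (e[0][0]+x0,e[0][1]+y0),e[1]
for k,b,th,z in [("jar",(305,110,405,205),45,.083),("cap",(230,285,295,355),30,.244)]:
    c,sz=blob(b,th); print(k,c,sz,pt("wrist",c,z,s))
print("mill",pt("wrist",(357,238),.083,s))
print("cups",pt("wrist",(484,275),.188,s))
for uv in [(247,122),(450,110),(258,253)]: print("mat",pt("wrist",uv,.004,s))
for uv in [(57,83),(185,81),(202,328),(97,329)]: print("tray",pt("wrist",uv,.012,s))
# predicted from a mat pose
for O,yaw in [((.505,.342),3.),]:
    c,sn=np.cos(np.radians(yaw)),np.sin(np.radians(yaw))
    for k,p,h in[("B",(0,-.072),.244),("C",(0,.072),.188),("J",(-.072,0),.083)]:
        X=[O[0]+c*p[0]-sn*p[1],O[1]+sn*p[0]+c*p[1],h]; print(k,X,proj("wrist",X,s),proj("wrist",[X[0],X[1],.004],s))
```

```text
jar (355.2622756958008, 159.35585403442383) (70.44890594482422, 71.89443969726562) [0.4317 0.3377 0.083 ]
cap (263.0756607055664, 317.16640853881836) (49.27569580078125, 53.024166107177734) [0.5014 0.2737 0.244 ]
mill [0.5046 0.3422 0.083 ]
cups [0.4981 0.4184 0.188 ]
mat [0.4023 0.2304 0.004 ]
mat [0.3885 0.4425 0.004 ]
mat [0.5481 0.2371 0.004 ]
tray [0.3662 0.0426 0.012 ]
tray [0.3633 0.1712 0.012 ]
tray [0.6422 0.1671 0.012 ]
tray [0.6447 0.0396 0.012 ]
B [np.float64(0.5087681888494919), np.float64(0.2700986734976707), 0.244] [257.0349 328.9929] [286.0186 220.449 ]
C [np.float64(0.5012318111505081), np.float64(0.41390132650232936), 0.188] [476.8974 279.2234] [413.5525 215.0438]
J [np.float64(0.4330986734976707), np.float64(0.33823181115050804), 0.083] [355.7801 160.9418] [348.5089 152.7977]
```

Emit:
{"name": "send_rows", "arguments": {"steps": [{"translation":[-0.45,-0.38,0],"turn":[0,0,0],"claw":-1},{"translation":[-0.45,-0.37,0.2],"turn":[0,0,0],"claw":-1},{"translation":[0,0,0.5],"turn":[0,0,0],"claw":-1},{"translation":[0,0,0.5],"turn":[0,0,0],"claw":-1},{"translation":[0,0,0.5],"turn":[0,0,0],"claw":-1},{"translation":[0,0,0.4],"turn":[0,0,0],"claw":-1},{"translation":[0,0,0.2],"turn":[0,0,0],"claw":-1},{"translation":[0,0,0],"turn":[0,0,0],"claw":-1}]}}

```text
clock: 2.87
position: [0.5062, 0.2708, 0.3793]
tool_rot: [[-1.0, 0.002, -0.004], [0.002, 1.0, -0.002], [0.004, -0.002, -1.0]]
contact_force: [-0.4, 0.2, -0.2]
width: 0.997
grip_force: 0.0
```

Run:
```python
from h import *
s=sensors.observe(); print(s["position"],s["tool_rot"])
a=viewer.camera("side")[120:320,300:500]; b=viewer.camera("scene")[60:260,180:380]
cv2.imwrite("pics/c1.png",cv2.resize(np.hstack([a,b]),(800,400),interpolation=cv2.INTER_CUBIC))
```

```text
[0.5062 0.2708 0.3793] [[-1.      0.002  -0.0036]
 [ 0.002   1.     -0.0019]
 [ 0.0035 -0.0019 -1.    ]]
```

View pics/c1.png

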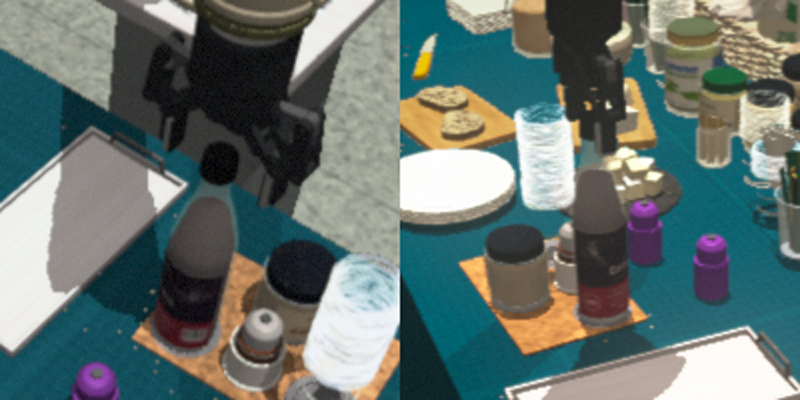

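The cap sits between the open fingers in both views. The mill is confirmed too: grey steel head and dark body in a white stand on the mat, with the purple ones off to the side. Closing the gripper.

Emit:
{"name": "send_rows", "arguments": {"newtons": 60, "steps": [{"translation":[0,0,0],"turn":[0,0,0],"claw":1},{"translation":[0,0,0],"turn":[0,0,0],"claw":1},{"translation":[0,0,0],"turn":[0,0,0],"claw":1},{"translation":[0,0,0],"turn":[0,0,0],"claw":1},{"translation":[0,0,0],"turn":[0,0,0],"claw":1},{"translation":[0,0,0],"turn":[0,0,0],"claw":1},{"translation":[0,0,0],"turn":[0,0,0],"claw":1},{"translation":[0,0,0],"turn":[0,0,0],"claw":1}]}}

```text
clock: 3.63
position: [0.5068, 0.2711, 0.3823]
tool_rot: [[-1.0, 0.001, 0.001], [0.001, 1.0, 0.0], [-0.001, 0.0, -1.0]]
contact_force: [0.3, -0.8, 5.4]
width: 0.299
grip_force: 59.6
```

Emit:
{"name": "send_rows", "arguments": {"steps": [{"translation":[0,0,-0.3],"turn":[0,0,0],"claw":1},{"translation":[0,0,-0.5],"turn":[0,0,0],"claw":1},{"translation":[-0.1,-0.2,-0.5],"turn":[0,0,0],"claw":1},{"translation":[-0.3,-0.52,0],"turn":[0,0,0],"claw":1},{"translation":[-0.45,-0.8,0],"turn":[0,0,0],"claw":1},{"translation":[-0.5,-0.85,0],"turn":[0,0,0],"claw":1},{"translation":[-0.5,-0.85,0],"turn":[0,0,0],"claw":1},{"translation":[-0.3,-0.5,0],"turn":[0,0,0],"claw":1}]}}

```text
clock: 4.3
position: [0.5941, 0.1172, 0.4329]
tool_rot: [[-1.0, 0.006, -0.001], [0.006, 1.0, -0.003], [0.001, -0.003, -1.0]]
contact_force: [-0.1, -1.3, -4.2]
width: 0.296
grip_force: 59.9
```

Emit:
{"name": "send_rows", "arguments": {"steps": [{"translation":[-0.2,-0.35,0],"turn":[0,0,0],"claw":1},{"translation":[-0.1,-0.15,0],"turn":[0,0,0],"claw":1},{"translation":[0,0,0.2],"turn":[0,0,0],"claw":1},{"translation":[0,0,0.4],"turn":[0,0,0],"claw":1},{"translation":[0,0,0.3],"turn":[0,0,0],"claw":1},{"translation":[0,0,0.2],"turn":[0,0,0],"claw":1},{"translation":[0,0,0],"turn":[0,0,0],"claw":1},{"translation":[0,0,0],"turn":[0,0,0],"claw":1}]}}

```text
clock: 4.97
position: [0.604, 0.1032, 0.3889]
tool_rot: [[-1.0, -0.001, -0.002], [-0.001, 1.0, 0.0], [0.002, 0.0, -1.0]]
contact_force: [-0.6, 0.8, -4.0]
width: 0.299
grip_force: 59.8
```

Emit:
{"name": "send_rows", "arguments": {"steps": [{"translation":[0,0,0.1],"turn":[0,0,0],"claw":1},{"translation":[0,0,0.05],"turn":[0,0,0],"claw":1},{"translation":[0,0,0],"turn":[0,0,0],"claw":1},{"translation":[0,0,0],"turn":[0,0,0],"claw":1}]}}

```text
clock: 5.3
position: [0.6045, 0.1023, 0.3838]
tool_rot: [[-1.0, 0.001, 0.0], [0.001, 1.0, 0.0], [-0.0, 0.0, -1.0]]
contact_force: [0.0, -1.0, -4.5]
width: 0.3
grip_force: 59.8
```

Run:
```python
from h import *
s=sensors.observe(); print(s["position"],s["tool_rot"],s["contact_force"])
```

```text
[0.6045 0.1023 0.3838] [[-1.      0.0008  0.0004]
 [ 0.0008  1.      0.0001]
 [-0.0004  0.0001 -1.    ]] [ 0.0263 -1.0398 -4.5041]
```

Emit:
{"name": "send_rows", "arguments": {"steps": [{"translation":[0,0,0.04],"turn":[0,0,0],"claw":1},{"translation":[0,0,0.03],"turn":[0,0,0],"claw":1},{"translation":[0,0,0.02],"turn":[0,0,0],"claw":1},{"translation":[0,0,0],"turn":[0,0,0],"claw":1},{"translation":[0,0,0],"turn":[0,0,0],"claw":1},{"translation":[0,0,0],"turn":[0,0,0],"claw":1}]}}

```text
clock: 5.8
position: [0.6048, 0.1025, 0.3823]
tool_rot: [[-1.0, 0.001, 0.004], [0.001, 1.0, 0.001], [-0.004, 0.001, -1.0]]
contact_force: [-1.2, -0.1, 6.9]
width: 0.302
grip_force: 61.4
```

Emit:
{"name": "send_rows", "arguments": {"steps": [{"translation":[0,0,0],"turn":[0,0,0],"claw":-1},{"translation":[0,0,0],"turn":[0,0,0],"claw":-1},{"translation":[0,0,0],"turn":[0,0,0],"claw":-1},{"translation":[0,0,0],"turn":[0,0,0],"claw":-1},{"translation":[0,0,0],"turn":[0,0,0],"claw":-1},{"translation":[0,0,-0.6],"turn":[0,0,0],"claw":-1},{"translation":[0,0,-0.9],"turn":[0,0,0],"claw":-1},{"translation":[0,0,-0.8],"turn":[0,0,0],"claw":-1}]}}

```text
clock: 6.47
position: [0.6042, 0.1022, 0.4726]
tool_rot: [[-1.0, 0.001, -0.002], [0.001, 1.0, -0.0], [0.002, -0.0, -1.0]]
contact_force: [1.5, 0.5, 1.0]
width: 0.997
grip_force: 0.0
```

Emit:
{"name": "send_rows", "arguments": {"steps": [{"translation":[0.2,0.6,0],"turn":[0,0,0],"claw":-1},{"translation":[0.3,0.9,0],"turn":[0,0,0],"claw":-1},{"translation":[0.33,1,0],"turn":[0,0,0],"claw":-1},{"translation":[0.33,1,0],"turn":[0,0,0],"claw":-1},{"translation":[0.33,1,0],"turn":[0,0,0],"claw":-1},{"translation":[0.33,1,0],"turn":[0,0,0],"claw":-1},{"translation":[0.33,0.9,0],"turn":[0,0,0],"claw":-1},{"translation":[0.3,0.8,0],"turn":[0,0,0],"claw":-1}]}}

```text
clock: 7.13
position: [0.5057, 0.3912, 0.4718]
tool_rot: [[-1.0, -0.001, -0.001], [-0.001, 1.0, 0.001], [0.001, 0.001, -1.0]]
contact_force: [-0.2, 0.5, -1.0]
width: 0.997
grip_force: 0.0
```

Emit:
{"name": "send_rows", "arguments": {"steps": [{"translation":[0.2,0.6,0],"turn":[0,0,0],"claw":-1},{"translation":[0,0,0],"turn":[0,0,0],"claw":-1},{"translation":[0,0,0],"turn":[0,0,0],"claw":-1}]}}

```text
clock: 7.38
position: [0.498, 0.4146, 0.4714]
tool_rot: [[-1.0, -0.003, -0.001], [-0.003, 1.0, 0.0], [0.001, 0.0, -1.0]]
contact_force: [0.6, -0.1, 0.6]
width: 0.999
grip_force: 0.0
```

Run:
```python
from h import *
s=sensors.observe(); print(s["clock"],s["position"],s["tool_rot"],s["contact_force"])
a=viewer.camera("side")[150:400,270:570]; b=viewer.camera("wrist"); b=cv2.resize(b,(400,300))
c=viewer.camera("scene")[60:310,130:430]
cv2.imwrite("pics/c2.png",np.vstack([np.hstack([cv2.resize(a,(400,300)),cv2.resize(c,(400,300))]),np.hstack([b,b*0])]))
```

```text
7.3833 [0.498  0.4146 0.4714] [[-1.     -0.0033 -0.0012]
 [-0.0033  1.      0.0002]
 [ 0.0012  0.0002 -1.    ]] [ 0.5768 -0.0531  0.6451]
```

View pics/c2.png

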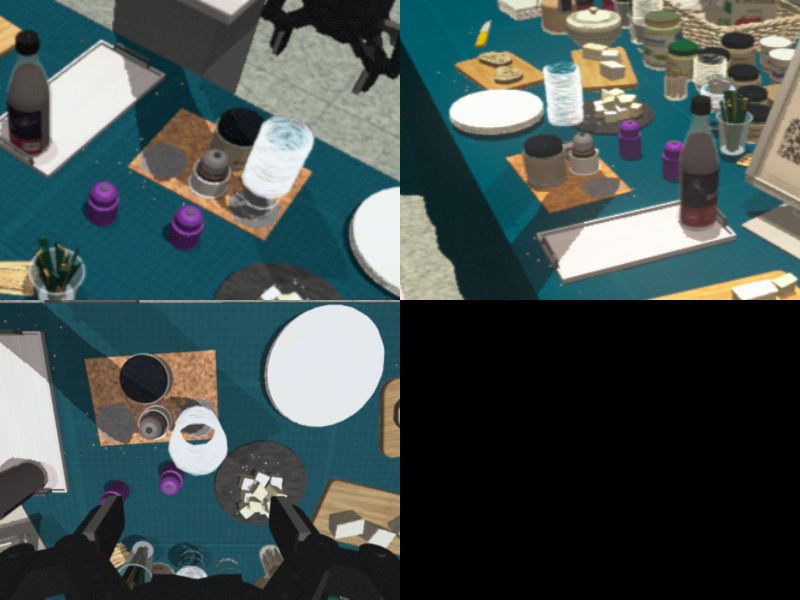

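The bottle stands on the tray's far end, and its bare grey spot on the mat is visible. The cups' rim is centred at about (317,234) in full wrist pixels, which puts it at (0.496, 0.416), under the gripper. Descending.

Emit:
{"name": "send_rows", "arguments": {"newtons": 25, "steps": [{"translation":[0.02,0.03,0.4],"turn":[0,0,0],"claw":-1},{"translation":[0,0,0.7],"turn":[0,0,0],"claw":-1},{"translation":[0,0,0.7],"turn":[0,0,0],"claw":-1},{"translation":[0,0,0.7],"turn":[0,0,0],"claw":-1},{"translation":[0,0,0.7],"turn":[0,0,0],"claw":-1},{"translation":[0,0,0.5],"turn":[0,0,0],"claw":-1},{"translation":[0,0,0.2],"turn":[0,0,0],"claw":-1},{"translation":[0,0,0],"turn":[0,0,0],"claw":-1}]}}

```text
clock: 8.2
position: [0.499, 0.4121, 0.3138]
tool_rot: [[-1.0, 0.003, -0.003], [0.003, 1.0, -0.003], [0.003, -0.003, -1.0]]
contact_force: [0.1, 0.1, -0.0]
width: 0.997
grip_force: 0.0
```

Emit:
{"name": "send_rows", "arguments": {"newtons": 25, "steps": [{"translation":[0,0,0],"turn":[0,0,0],"claw":-0.6},{"translation":[0,0,0],"turn":[0,0,0],"claw":-0.4},{"translation":[0,0,0],"turn":[0,0,0],"claw":-0.3},{"translation":[0,0,0],"turn":[0,0,0],"claw":-0.2},{"translation":[0,0,0],"turn":[0,0,0],"claw":0},{"translation":[0,0,0],"turn":[0,0,0],"claw":0.5},{"translation":[0,0,0],"turn":[0,0,0],"claw":1},{"translation":[0,0,0],"turn":[0,0,0],"claw":1}]}}

```text
clock: 8.87
position: [0.499, 0.4141, 0.3183]
tool_rot: [[-1.0, 0.001, 0.003], [0.001, 1.0, 0.002], [-0.003, 0.002, -1.0]]
contact_force: [-0.5, -1.0, 6.4]
width: 0.652
grip_force: 26.1
```

Emit:
{"name": "send_rows", "arguments": {"steps": [{"translation":[0,0,-0.3],"turn":[0,0,0],"claw":1},{"translation":[0,0,-0.7],"turn":[0,0,0],"claw":1},{"translation":[0,0,-0.9],"turn":[0,0,0],"claw":1},{"translation":[0,0,-0.7],"turn":[0,0,0],"claw":1},{"translation":[0,-0.2,-0.2],"turn":[0,0,0],"claw":1},{"translation":[-0.05,-0.5,0],"turn":[0,0,0],"claw":1},{"translation":[-0.05,-0.8,0],"turn":[0,0,0],"claw":1},{"translation":[-0.05,-0.9,0],"turn":[0,0,0],"claw":1}]}}

```text
clock: 9.53
position: [0.5034, 0.3182, 0.4284]
tool_rot: [[-1.0, -0.003, -0.0], [-0.003, 1.0, 0.001], [0.0, 0.001, -1.0]]
contact_force: [1.3, -0.1, 0.9]
width: 0.65
grip_force: 26.8
```

Emit:
{"name": "send_rows", "arguments": {"steps": [{"translation":[-0.1,-0.9,0],"turn":[0,0,0],"claw":1},{"translation":[-0.1,-0.9,0],"turn":[0,0,0],"claw":1},{"translation":[-0.05,-0.9,0],"turn":[0,0,0],"claw":1},{"translation":[-0.05,-0.9,0],"turn":[0,0,0],"claw":1},{"translation":[-0.05,-0.8,0],"turn":[0,0,0],"claw":1},{"translation":[0,-0.6,0],"turn":[0,0,0],"claw":1},{"translation":[0,-0.4,0],"turn":[0,0,0],"claw":1},{"translation":[0,0,0.3],"turn":[0,0,0],"claw":1}]}}

```text
clock: 10.2
position: [0.5189, 0.0971, 0.4187]
tool_rot: [[-1.0, 0.007, 0.005], [0.007, 1.0, -0.001], [-0.005, -0.001, -1.0]]
contact_force: [0.6, -0.2, 0.1]
width: 0.647
grip_force: 26.8
```

Emit:
{"name": "send_rows", "arguments": {"steps": [{"translation":[0,0,0.6],"turn":[0,0,0],"claw":1},{"translation":[0,0,0.7],"turn":[0,0,0],"claw":1},{"translation":[0,0,0.5],"turn":[0,0,0],"claw":1},{"translation":[0,0,0.3],"turn":[0,0,0],"claw":1},{"translation":[0,0,0.2],"turn":[0,0,0],"claw":1},{"translation":[0,0,0],"turn":[0,0,0],"claw":1},{"translation":[0,0,0],"turn":[0,0,0],"claw":1}]}}

```text
clock: 10.78
position: [0.5183, 0.1019, 0.3245]
tool_rot: [[-1.0, 0.001, 0.0], [0.001, 1.0, 0.0], [-0.0, 0.0, -1.0]]
contact_force: [0.1, -0.7, -0.4]
width: 0.646
grip_force: 26.8
```

Emit:
{"name": "send_rows", "arguments": {"steps": [{"translation":[0,0,0.08],"turn":[0,0,0],"claw":1},{"translation":[0,0,0.05],"turn":[0,0,0],"claw":1},{"translation":[0,0,0.03],"turn":[0,0,0],"claw":1},{"translation":[0,0,0],"turn":[0,0,0],"claw":1},{"translation":[0,0,0],"turn":[0,0,0],"claw":1}]}}

```text
clock: 11.2
position: [0.5185, 0.1019, 0.3183]
tool_rot: [[-1.0, 0.001, 0.001], [0.001, 1.0, 0.0], [-0.001, 0.0, -1.0]]
contact_force: [-1.0, -0.8, 3.3]
width: 0.648
grip_force: 26.8
```

Emit:
{"name": "send_rows", "arguments": {"steps": [{"translation":[0,0,0],"turn":[0,0,0],"claw":-0.3},{"translation":[0,0,0],"turn":[0,0,0],"claw":-0.6},{"translation":[0,0,0],"turn":[0,0,0],"claw":-1},{"translation":[0,0,0],"turn":[0,0,0],"claw":-1},{"translation":[0,0,-0.4],"turn":[0,0,0],"claw":-1},{"translation":[0,0,-0.6],"turn":[0,0,0],"claw":-1},{"translation":[0,0,-0.7],"turn":[0,0,0],"claw":-1},{"translation":[0,0,-0.4],"turn":[0,0,0],"claw":-1}]}}

```text
clock: 11.87
position: [0.5184, 0.1019, 0.404]
tool_rot: [[-1.0, 0.001, 0.002], [0.001, 1.0, 0.001], [-0.002, 0.001, -1.0]]
contact_force: [0.0, 0.3, 0.1]
width: 1.003
grip_force: 0.0
```

Emit:
{"name": "send_rows", "arguments": {"steps": [{"translation":[0.2,0.5,0],"turn":[0,0,0],"claw":-1},{"translation":[0.3,0.8,0],"turn":[0,0,0],"claw":-1},{"translation":[0.4,1,0],"turn":[0,0,0],"claw":-1},{"translation":[0.4,1,0],"turn":[0,0,0],"claw":-1},{"translation":[0.4,1,0],"turn":[0,0,0],"claw":-1},{"translation":[0.3,1,0],"turn":[0,0,0],"claw":-1},{"translation":[0.2,0.6,0],"turn":[0,0,0],"claw":-1},{"translation":[0,0,0],"turn":[0,0,0],"claw":-1}]}}

```text
clock: 12.53
position: [0.428, 0.3401, 0.4013]
tool_rot: [[-1.0, -0.009, -0.002], [-0.009, 1.0, 0.003], [0.002, 0.003, -1.0]]
contact_force: [-0.9, -0.3, -0.2]
width: 1.005
grip_force: 0.0
```

Run:
```python
from h import *
s=sensors.observe(); print(s["clock"],s["position"],s["contact_force"])
I=viewer.camera("wrist"); cv2.imwrite("pics/wrist3.png",I); print(proj("wrist",[.432,.338,.083],s),proj("wrist",[.504,.342,.083],s))
c=viewer.camera("scene")[60:310,130:430]
cv2.imwrite("pics/c3.png",np.hstack([cv2.resize(I,(400,300)),cv2.resize(c,(400,300))]))
```

```text
12.5333 [0.428  0.3401 0.4013] [-0.9128 -0.2942 -0.1999]
[309.131  228.2158] [313.6    314.8864]
```

View pics/c3.png

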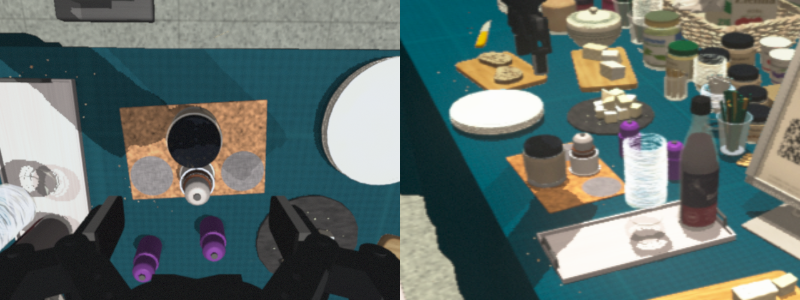

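The jar lid is at (310,227) in full wrist pixels and the prediction was (309,228), so it is aligned. The cups and bottle stand on the tray. Descending to the lid.

Emit:
{"name": "send_rows", "arguments": {"newtons": 40, "steps": [{"translation":[-0.03,0,0.4],"turn":[0,0,0],"claw":-1},{"translation":[0,0,0.8],"turn":[0,0,0],"claw":-1},{"translation":[0,0,0.8],"turn":[0,0,0],"claw":-1},{"translation":[0,0,0.8],"turn":[0,0,0],"claw":-1},{"translation":[0,0,0.6],"turn":[0,0,0],"claw":-1},{"translation":[0,0,0.5],"turn":[0,0,0],"claw":-1},{"translation":[0,0,0.3],"turn":[0,0,0],"claw":-1},{"translation":[0,0,0],"turn":[0,0,0],"claw":-1}]}}

```text
clock: 13.3
position: [0.4333, 0.3317, 0.2307]
tool_rot: [[-1.0, 0.003, -0.004], [0.003, 1.0, -0.004], [0.004, -0.004, -1.0]]
contact_force: [-0.1, -0.6, 0.2]
width: 0.998
grip_force: 0.0
```

Emit:
{"name": "send_rows", "arguments": {"newtons": 40, "steps": [{"translation":[0,0,0],"turn":[0,0,0],"claw":-0.8},{"translation":[0,0,0],"turn":[0,0,0],"claw":-0.6},{"translation":[0,0,0],"turn":[0,0,0],"claw":-0.4},{"translation":[0,0,0],"turn":[0,0,0],"claw":0},{"translation":[0,0,0],"turn":[0,0,0],"claw":0.5},{"translation":[0,0,0],"turn":[0,0,0],"claw":1},{"translation":[0,0,0],"turn":[0,0,0],"claw":1},{"translation":[0,0,0],"turn":[0,0,0],"claw":1}]}}

```text
clock: 13.97
position: [0.4338, 0.3355, 0.2368]
tool_rot: [[-1.0, -0.0, 0.004], [-0.0, 1.0, 0.004], [-0.004, 0.004, -1.0]]
contact_force: [-2.5, 1.9, 6.9]
width: 0.763
grip_force: 38.7
```

Emit:
{"name": "send_rows", "arguments": {"steps": [{"translation":[0,0,-0.2],"turn":[0,0,0],"claw":1},{"translation":[0,0,-0.5],"turn":[0,0,0],"claw":1},{"translation":[0,0,-0.6],"turn":[0,0,0],"claw":1},{"translation":[0,-0.2,-0.3],"turn":[0,0,0],"claw":1},{"translation":[0.02,-0.4,0],"turn":[0,0,0],"claw":1},{"translation":[0.02,-0.7,0],"turn":[0,0,0],"claw":1},{"translation":[0.02,-0.9,0],"turn":[0,0,0],"claw":1},{"translation":[0.02,-0.9,0],"turn":[0,0,0],"claw":1}]}}

```text
clock: 14.63
position: [0.4295, 0.2083, 0.2982]
tool_rot: [[-1.0, -0.0, 0.001], [-0.0, 1.0, 0.0], [-0.001, 0.0, -1.0]]
contact_force: [1.2, -0.9, -2.2]
width: 0.749
grip_force: 38.9
```

Emit:
{"name": "send_rows", "arguments": {"steps": [{"translation":[0,-0.9,0],"turn":[0,0,0],"claw":1},{"translation":[0,-0.8,0],"turn":[0,0,0],"claw":1},{"translation":[0,-0.6,0],"turn":[0,0,0],"claw":1},{"translation":[0,-0.3,0],"turn":[0,0,0],"claw":1},{"translation":[0,-0.15,0],"turn":[0,0,0],"claw":1},{"translation":[0,0,0],"turn":[0,0,0],"claw":1},{"translation":[0,0,0],"turn":[0,0,0],"claw":1}]}}

```text
clock: 15.22
position: [0.4298, 0.1002, 0.2979]
tool_rot: [[-1.0, 0.001, 0.001], [0.001, 1.0, 0.0], [-0.001, 0.0, -1.0]]
contact_force: [-0.6, 1.5, -2.6]
width: 0.754
grip_force: 39.0
```

Run:
```python
from h import *
s=sensors.observe(); print(s["clock"],s["position"],s["tool_rot"],s["contact_force"],s["qpos"])
I=viewer.camera("wrist")
c=viewer.camera("scene")[160:310,180:430]
# spots found in the earlier wrist picture
cv2.imwrite("pics/c4.png",np.hstack([cv2.resize(I,(400,300)),cv2.resize(c,(400,300))]))
```

```text
15.2167 [0.4298 0.1002 0.2979] [[-1.      0.0008  0.0006]
 [ 0.0008  1.      0.0005]
 [-0.0006  0.0005 -1.    ]] [-0.5508  1.4881 -2.551 ] [ -3.6999   5.1228 -14.2084 113.7271   1.4155  61.2696  71.4234]
```

View pics/c4.png

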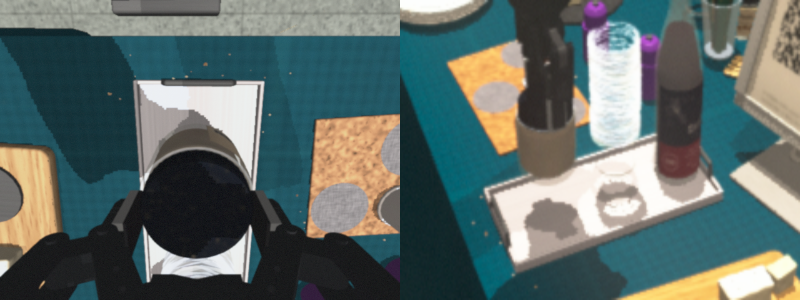

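The jar hangs upright over the near end of the tray, with the cups and bottle standing beyond it. Lowering.

Emit:
{"name": "send_rows", "arguments": {"steps": [{"translation":[0,0,0.3],"turn":[0,0,0],"claw":1},{"translation":[0,0,0.5],"turn":[0,0,0],"claw":1},{"translation":[0,0,0.3],"turn":[0,0,0],"claw":1},{"translation":[0,0,0.2],"turn":[0,0,0],"claw":1},{"translation":[0,0,0.1],"turn":[0,0,0],"claw":1},{"translation":[0,0,0.05],"turn":[0,0,0],"claw":1},{"translation":[0,0,0],"turn":[0,0,0],"claw":1},{"translation":[0,0,0],"turn":[0,0,0],"claw":1}]}}

```text
clock: 15.98
position: [0.4301, 0.1002, 0.2401]
tool_rot: [[-1.0, 0.0, 0.001], [0.0, 1.0, 0.0], [-0.001, 0.0, -1.0]]
contact_force: [0.1, -0.5, -1.8]
width: 0.757
grip_force: 38.9
```

Emit:
{"name": "send_rows", "arguments": {"steps": [{"translation":[0,0,0.04],"turn":[0,0,0],"claw":1},{"translation":[0,0,0.04],"turn":[0,0,0],"claw":1},{"translation":[0,0,0.02],"turn":[0,0,0],"claw":1},{"translation":[0,0,0],"turn":[0,0,0],"claw":1},{"translation":[0,0,0],"turn":[0,0,0],"claw":1}]}}

```text
clock: 16.4
position: [0.4302, 0.1, 0.2371]
tool_rot: [[-1.0, 0.001, 0.002], [0.001, 1.0, 0.0], [-0.002, 0.0, -1.0]]
contact_force: [-6.1, -1.5, 13.1]
width: 0.757
grip_force: 44.4
```

Emit:
{"name": "send_rows", "arguments": {"steps": [{"translation":[0,0,0],"turn":[0,0,0],"claw":-0.6},{"translation":[0,0,0],"turn":[0,0,0],"claw":-0.8},{"translation":[0,0,0],"turn":[0,0,0],"claw":-1},{"translation":[0,0,0],"turn":[0,0,0],"claw":-1},{"translation":[0,0,0],"turn":[0,0,0],"claw":-1},{"translation":[0,0,-0.3],"turn":[0,0,0],"claw":-1},{"translation":[0,0,-0.7],"turn":[0,0,0],"claw":-1},{"translation":[0,0,-0.9],"turn":[0,0,0],"claw":-1}]}}

```text
clock: 17.07
position: [0.4288, 0.0996, 0.3102]
tool_rot: [[-1.0, 0.001, -0.006], [0.001, 1.0, -0.001], [0.006, -0.001, -1.0]]
contact_force: [1.9, 0.2, 0.7]
width: 1.003
grip_force: 0.0
```

Emit:
{"name": "send_rows", "arguments": {"steps": [{"translation":[0,0,-1],"turn":[0,0,0],"claw":-1},{"translation":[0,0,-0.8],"turn":[0,0,0],"claw":-1},{"translation":[0,0.4,-0.4],"turn":[0,0,0],"claw":-1},{"translation":[-0.2,0.8,0],"turn":[0,0,0],"claw":-1},{"translation":[-0.35,1,0],"turn":[0,0,0],"claw":-1},{"translation":[-0.35,1,0],"turn":[0,0,0],"claw":-1},{"translation":[-0.35,1,0],"turn":[0,0,0],"claw":-1},{"translation":[-0.35,1,0],"turn":[0,0,0],"claw":-1}]}}

```text
clock: 17.73
position: [0.4935, 0.3068, 0.3995]
tool_rot: [[-1.0, 0.002, 0.0], [0.002, 1.0, 0.0], [-0.0, 0.0, -1.0]]
contact_force: [1.4, 0.2, 1.1]
width: 1.002
grip_force: 0.0
```

Emit:
{"name": "send_rows", "arguments": {"steps": [{"translation":[-0.25,0.6,0],"turn":[0,0,0],"claw":-1},{"translation":[0,0.25,0],"turn":[0,0,0],"claw":-1},{"translation":[0,0,0],"turn":[0,0,0],"claw":-1},{"translation":[0,0,0],"turn":[0,0,0],"claw":-1},{"translation":[0,0,0],"turn":[0,0,0],"claw":-1}]}}

```text
clock: 18.15
position: [0.5033, 0.3376, 0.3995]
tool_rot: [[-1.0, 0.002, 0.0], [0.002, 1.0, -0.001], [-0.0, -0.001, -1.0]]
contact_force: [0.5, 1.1, 0.6]
width: 1.0
grip_force: 0.0
```

Run:
```python
from h import *
s=sensors.observe(); print(s["clock"],s["position"],s["tool_rot"])
I=viewer.camera("wrist"); cv2.imwrite("pics/wrist5.png",I); print(proj("wrist",[.504,.342,.083],s))
c=viewer.camera("scene")[160:310,180:430]
cv2.imwrite("pics/c5.png",np.hstack([cv2.resize(I[150:390,160:480],(400,300)),cv2.resize(c,(400,300))]))
```

```text
18.15 [0.5033 0.3376 0.3995] [[-1.      0.0023  0.0001]
 [ 0.0023  1.     -0.0011]
 [-0.0001 -0.0011 -1.    ]]
[319.6406 223.6395]
```

View pics/c5.png

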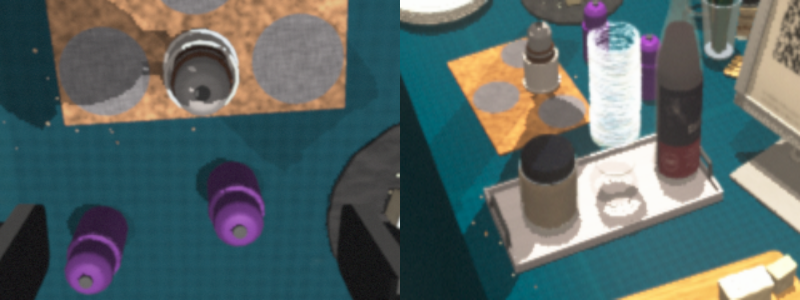

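Jar, cups and bottle all stand on the tray. The mill's top is at about (322,224) in full wrist pixels, which puts it near (0.505, 0.344). Descending onto its head.

Emit:
{"name": "send_rows", "arguments": {"newtons": 30, "steps": [{"translation":[-0.03,0.15,0.4],"turn":[0,0,0],"claw":-1},{"translation":[0,0,0.8],"turn":[0,0,0],"claw":-1},{"translation":[0,0,0.8],"turn":[0,0,0],"claw":-1},{"translation":[0,0,0.8],"turn":[0,0,0],"claw":-1},{"translation":[0,0,0.6],"turn":[0,0,0],"claw":-1},{"translation":[0,0,0.5],"turn":[0,0,0],"claw":-1},{"translation":[0,0,0.2],"turn":[0,0,0],"claw":-0.4},{"translation":[0,0,0.1],"turn":[0,0,0],"claw":-0.3}]}}

```text
clock: 18.92
position: [0.5042, 0.3438, 0.2305]
tool_rot: [[-1.0, 0.002, -0.001], [0.002, 1.0, -0.002], [0.001, -0.002, -1.0]]
contact_force: [-0.9, -0.5, -0.0]
width: 0.752
grip_force: 0.0
```

Emit:
{"name": "send_rows", "arguments": {"steps": [{"translation":[0,0,0],"turn":[0,0,0],"claw":-0.2},{"translation":[0,0,0],"turn":[0,0,0],"claw":-0.1},{"translation":[0,0,0],"turn":[0,0,0],"claw":-0.1},{"translation":[0,0,0],"turn":[0,0,0],"claw":-0.1}]}}

```text
clock: 19.25
position: [0.5047, 0.3454, 0.2331]
tool_rot: [[-1.0, 0.001, 0.002], [0.001, 1.0, 0.001], [-0.002, 0.001, -1.0]]
contact_force: [0.0, 0.3, 0.3]
width: 0.545
grip_force: 0.0
```

Run:
```python
from h import *
s=sensors.observe(); print(s["clock"],s["position"],s["tool_rot"],s["width"],s["contact_force"])
I=viewer.camera("wrist"); cv2.imwrite("pics/wrist6.png",I)
c=viewer.camera("side")[220:340,360:520]
cv2.imwrite("pics/c6.png",np.hstack([cv2.resize(I[150:480,100:540],(400,300)),cv2.resize(c,(400,300),interpolation=2)]))
```

```text
19.25 [0.5047 0.3454 0.2331] [[-1.      0.0009  0.002 ]
 [ 0.0009  1.      0.0014]
 [-0.002   0.0014 -1.    ]] 0.5454978638217162 [0.0494 0.3298 0.3384]
```

View pics/c6.png

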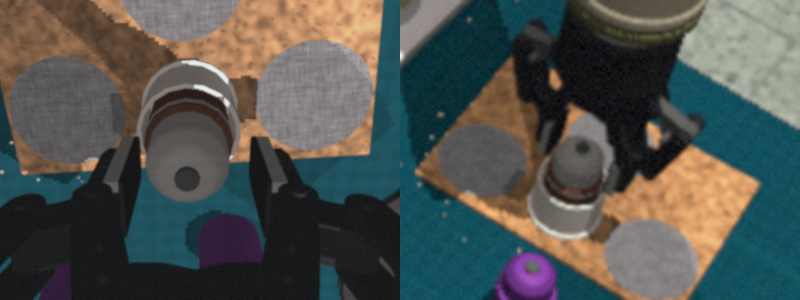

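Run:
```python
from h import *
s=sensors.observe(); print(s["position"],pt("wrist",(305.7,345.8),.083,s),proj("wrist",[*s["position"][:2],.083],s))
```

```text
[0.5045 0.3453 0.2325] [0.5031 0.3433 0.083 ] [311.705  349.3983]
```

Emit:
{"name": "send_rows", "arguments": {"newtons": 30, "steps": [{"translation":[0.03,-0.05,0.06],"turn":[0,0,0],"claw":-0.1},{"translation":[0,0,0.04],"turn":[0,0,0],"claw":0},{"translation":[0,0,0],"turn":[0,0,0],"claw":0.1},{"translation":[0,0,0],"turn":[0,0,0],"claw":0.2},{"translation":[0,0,0],"turn":[0,0,0],"claw":0.3},{"translation":[0,0,0],"turn":[0,0,0],"claw":0.6},{"translation":[0,0,0],"turn":[0,0,0],"claw":1},{"translation":[0,0,0],"turn":[0,0,0],"claw":1}]}}

```text
clock: 20.02
position: [0.503, 0.3432, 0.2274]
tool_rot: [[-1.0, 0.001, -0.0], [0.001, 1.0, 0.0], [0.0, 0.0, -1.0]]
contact_force: [-0.1, -1.0, -0.6]
width: 0.393
grip_force: 29.9
```

Emit:
{"name": "send_rows", "arguments": {"steps": [{"translation":[0,0,0],"turn":[0,0,0],"claw":1},{"translation":[0,0,0],"turn":[0,0,0],"claw":1}]}}

```text
clock: 20.18
position: [0.503, 0.3432, 0.2274]
tool_rot: [[-1.0, 0.001, -0.0], [0.001, 1.0, 0.0], [0.0, 0.0, -1.0]]
contact_force: [-0.4, 0.1, -0.7]
width: 0.39
grip_force: 29.9
```

Emit:
{"name": "send_rows", "arguments": {"steps": [{"translation":[0,0,-0.1],"turn":[0,0,0],"claw":1},{"translation":[0,0,-0.15],"turn":[0,0,0],"claw":1},{"translation":[0,0,-0.2],"turn":[0,0,0],"claw":1},{"translation":[0,0,-0.2],"turn":[0,0,0],"claw":1},{"translation":[0,0,-0.2],"turn":[0,0,0],"claw":1},{"translation":[0,0,-0.2],"turn":[0,0,0],"claw":1},{"translation":[0,0,-0.3],"turn":[0,0,0],"claw":1},{"translation":[0,0,-0.3],"turn":[0,0,0],"claw":1}]}}

```text
clock: 20.85
position: [0.503, 0.3431, 0.2948]
tool_rot: [[-1.0, 0.001, -0.0], [0.001, 1.0, 0.0], [0.0, 0.0, -1.0]]
contact_force: [0.4, -0.0, -1.8]
width: 0.393
grip_force: 30.0
```

Run:
```python
from h import *
s=sensors.observe(); print(s["clock"],s["position"],s["width"],s["contact_force"])
I=viewer.camera("wrist"); cv2.imwrite("pics/wrist7.png",I)
c=viewer.camera("side")[220:340,360:520]
cv2.imwrite("pics/c7.png",np.hstack([cv2.resize(I[150:480,100:540],(400,300)),cv2.resize(c,(400,300),interpolation=2)]))
```

```text
20.85 [0.503  0.3431 0.2948] 0.39275197923603616 [ 0.3628 -0.0406 -1.7614]
```

View pics/c7.png

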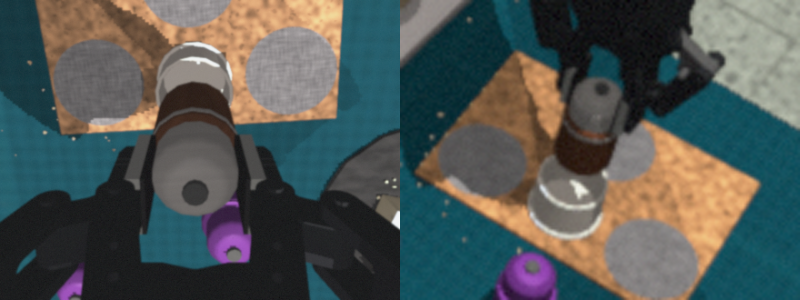

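The mill is out and upright in the grip, and the stand is still in its place. I carry it high over the tray to the coaster.

Emit:
{"name": "send_rows", "arguments": {"steps": [{"translation":[0,0,-0.6],"turn":[0,0,0],"claw":1},{"translation":[0,0,-0.9],"turn":[0,0,0],"claw":1},{"translation":[0,0,-1],"turn":[0,0,0],"claw":1},{"translation":[0,0,-1],"turn":[0,0,0],"claw":1},{"translation":[0.05,-0.4,-0.6],"turn":[0,0,0],"claw":1},{"translation":[0.05,-0.8,0],"turn":[0,0,0],"claw":1},{"translation":[0.05,-0.9,0],"turn":[0,0,0],"claw":1},{"translation":[0.05,-0.9,0],"turn":[0,0,0],"claw":1}]}}

```text
clock: 21.62
position: [0.4945, 0.2224, 0.4577]
tool_rot: [[-1.0, -0.001, 0.001], [-0.001, 1.0, 0.0], [-0.001, 0.0, -1.0]]
contact_force: [0.4, -1.2, -1.7]
width: 0.395
grip_force: 30.3
```

Emit:
{"name": "send_rows", "arguments": {"steps": [{"translation":[0.05,-0.9,0],"turn":[0,0,0],"claw":1},{"translation":[0.05,-0.9,0],"turn":[0,0,0],"claw":1},{"translation":[0.05,-0.9,0],"turn":[0,0,0],"claw":1},{"translation":[0.05,-0.9,0],"turn":[0,0,0],"claw":1},{"translation":[0.05,-0.9,0],"turn":[0,0,0],"claw":1},{"translation":[0.05,-0.9,0],"turn":[0,0,0],"claw":1},{"translation":[0,-0.9,0],"turn":[0,0,0],"claw":1},{"translation":[0,-0.9,0],"turn":[0,0,0],"claw":1}]}}

```text
clock: 22.28
position: [0.4821, -0.0665, 0.4576]
tool_rot: [[-1.0, 0.001, 0.0], [0.001, 1.0, -0.0], [-0.0, -0.0, -1.0]]
contact_force: [0.9, 0.4, -0.5]
width: 0.396
grip_force: 30.3
```

Emit:
{"name": "send_rows", "arguments": {"steps": [{"translation":[0,-0.8,0],"turn":[0,0,0],"claw":1},{"translation":[0,-0.4,0],"turn":[0,0,0],"claw":1},{"translation":[0,-0.2,0],"turn":[0,0,0],"claw":1},{"translation":[0,0,0],"turn":[0,0,0],"claw":1},{"translation":[0,0,0],"turn":[0,0,0],"claw":1},{"translation":[0,0,0],"turn":[0,0,0],"claw":1}]}}

```text
clock: 22.78
position: [0.483, -0.1189, 0.4575]
tool_rot: [[-1.0, -0.002, -0.0], [-0.002, 1.0, 0.001], [0.0, 0.001, -1.0]]
contact_force: [0.6, 0.4, -1.6]
width: 0.391
grip_force: 30.3
```

Run:
```python
from h import *
s=sensors.observe(); print(s["clock"],s["position"],s["tool_rot"])
I=viewer.camera("wrist"); cv2.imwrite("pics/wrist8.png",I)
p=proj("wrist",[.483,-.126,.021],s); print(p)
x,y=p.astype(int)
g=I.max(2)[max(0,y-70):y+70,x-90:x+90]; m=(g<85).astype(np.uint8)
n,l,st,c=cv2.connectedComponentsWithStats(m); print(st[1:][st[1:,4]>200], x-90, max(0,y-70))
sc=viewer.camera("scene")[160:370,200:450]
cv2.imwrite("pics/c8.png",np.hstack([cv2.resize(I,(400,300)),cv2.resize(sc,(400,300))]))
```

```text
22.7833 [ 0.483  -0.1189  0.4575] [[-1.     -0.0022 -0.0001]
 [-0.0022  1.      0.0008]
 [ 0.0001  0.0008 -1.    ]]
[306.1708 192.4499]
[[   0    0   35  102 3306]
 [ 139    0   41   26  664]
 [ 148   29   32  101 1796]
 [  55   48   37   37  960]
 [  64  119   70   21 1052]] 216 122
```

View pics/c8.png

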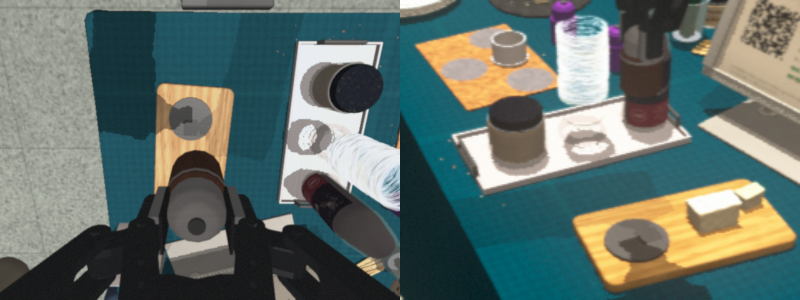

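The coaster is at about (304,187) in full wrist pixels, with the mill still held upright and the tray things standing. I fit its centre by colour.

Run:
```python
from h import *
s=sensors.observe(); I=cv2.imread("pics/wrist8.png")
h=cv2.cvtColor(I,cv2.COLOR_BGR2HSV); m=((h[...,1]<70)).astype(np.uint8)*255
b=np.zeros_like(m); b[145:238,262:350]=1; m=m*b
m=cv2.morphologyEx(m,cv2.MORPH_OPEN,np.ones((3,3)))
cs,_=cv2.findContours(m,0,1); k=cv2.convexHull(max(cs,key=cv2.contourArea))
e=cv2.fitEllipse(k); print(e,pt("wrist",e[0],.021,s), s["position"], 36*2/1000*399.6/.42)
```

```text
((304.55535888671875, 189.8863525390625), (68.14642333984375, 68.89569091796875), 123.35355377197266) [ 0.4804 -0.128   0.021 ] [ 0.483  -0.119   0.4575] 68.50285714285715
```

Emit:
{"name": "send_rows", "arguments": {"steps": [{"translation":[0.05,-0.2,0.3],"turn":[0,0,0],"claw":1},{"translation":[0,0,0.7],"turn":[0,0,0],"claw":1},{"translation":[0,0,0.9],"turn":[0,0,0],"claw":1},{"translation":[0,0,0.9],"turn":[0,0,0],"claw":1},{"translation":[0,0,0.9],"turn":[0,0,0],"claw":1},{"translation":[0,0,0.7],"turn":[0,0,0],"claw":1},{"translation":[0,0,0.4],"turn":[0,0,0],"claw":1},{"translation":[0,0,0.2],"turn":[0,0,0],"claw":1}]}}

```text
clock: 23.55
position: [0.4799, -0.1275, 0.2548]
tool_rot: [[-1.0, -0.001, -0.004], [-0.001, 1.0, 0.001], [0.004, 0.001, -1.0]]
contact_force: [0.4, -0.1, -0.9]
width: 0.396
grip_force: 30.3
```

Emit:
{"name": "send_rows", "arguments": {"steps": [{"translation":[0,0,0.15],"turn":[0,0,0],"claw":1},{"translation":[0,0,0.1],"turn":[0,0,0],"claw":1},{"translation":[0,0,0],"turn":[0,0,0],"claw":1},{"translation":[0,0,0],"turn":[0,0,0],"claw":1}]}}

```text
clock: 23.88
position: [0.4812, -0.1288, 0.2485]
tool_rot: [[-1.0, 0.001, 0.002], [0.001, 1.0, -0.0], [-0.002, -0.0, -1.0]]
contact_force: [-0.1, -0.0, -0.7]
width: 0.393
grip_force: 30.3
```

Emit:
{"name": "send_rows", "arguments": {"steps": [{"translation":[0,0.02,0.08],"turn":[0,0,0],"claw":1},{"translation":[0,0,0.06],"turn":[0,0,0],"claw":1},{"translation":[0,0,0.05],"turn":[0,0,0],"claw":1},{"translation":[0,0,0],"turn":[0,0,0],"claw":1},{"translation":[0,0,0],"turn":[0,0,0],"claw":1}]}}

```text
clock: 24.3
position: [0.481, -0.1281, 0.2403]
tool_rot: [[-1.0, 0.001, 0.001], [0.001, 1.0, -0.0], [-0.001, -0.0, -1.0]]
contact_force: [0.1, -0.7, 1.1]
width: 0.395
grip_force: 30.5
```

Emit:
{"name": "send_rows", "arguments": {"steps": [{"translation":[0,0,0.02],"turn":[0,0,0],"claw":1},{"translation":[0,0,0],"turn":[0,0,0],"claw":0.2},{"translation":[0,0,0],"turn":[0,0,0],"claw":0},{"translation":[0,0,0],"turn":[0,0,0],"claw":-0.3},{"translation":[0,0,0],"turn":[0,0,0],"claw":-1},{"translation":[0,0,0],"turn":[0,0,0],"claw":-1},{"translation":[0,0,0],"turn":[0,0,0],"claw":-1},{"translation":[0,0,-0.2],"turn":[0,0,0],"claw":-1}]}}

```text
clock: 24.97
position: [0.48, -0.1279, 0.2459]
tool_rot: [[-1.0, 0.001, -0.003], [0.001, 1.0, 0.001], [0.003, 0.001, -1.0]]
contact_force: [0.0, 0.5, 0.0]
width: 0.999
grip_force: 0.0
```

Emit:
{"name": "send_rows", "arguments": {"steps": [{"translation":[0,0,-0.4],"turn":[0,0,0],"claw":-1},{"translation":[0,0,-0.7],"turn":[0,0,0],"claw":-1},{"translation":[0,0,-1],"turn":[0,0,0],"claw":-1},{"translation":[0,0,-1],"turn":[0,0,0],"claw":-1},{"translation":[0,0,-0.8],"turn":[0,0,0],"claw":-1},{"translation":[0,0,-0.4],"turn":[0,0,0],"claw":-1},{"translation":[0,0,0],"turn":[0,0,0],"claw":-1},{"translation":[0,0,0],"turn":[0,0,0],"claw":-1}]}}

```text
clock: 25.63
position: [0.4807, -0.1281, 0.4205]
tool_rot: [[-1.0, 0.001, 0.003], [0.001, 1.0, -0.001], [-0.003, -0.001, -1.0]]
contact_force: [-0.4, 0.5, -0.2]
width: 1.002
grip_force: 0.0
```

Run:
```python
from h import *
s=sensors.observe(); print(s["clock"],s["position"],s["tool_rot"])
I=viewer.camera("wrist"); cv2.imwrite("pics/wrist9.png",I)
print(proj("wrist",[.481,-.127,.096],s),proj("wrist",[.481,-.127,.021],s))
# mat spots from the earlier view wrist5, pose then
s5=dict(position=np.array([.5033,.3376,.3995]),tool_rot=np.array([[-1,.0023,.0001],[.0023,1,-.0011],[-.0001,-.0011,-1]]))
J=cv2.imread("pics/wrist5.png"); h=cv2.cvtColor(J,cv2.COLOR_BGR2HSV)
m=cv2.morphologyEx(((h[...,1]<60)&(h[...,2]<200)).astype(np.uint8)*255,cv2.MORPH_OPEN,np.ones((5,5)))
for x0,y0,x1,y1 in [(195,160,283,252),(352,150,440,243)]:
    cs,_=cv2.findContours(np.ascontiguousarray(m[y0:y1,x0:x1]),0,1); e=cv2.fitEllipse(cv2.convexHull(max(cs,key=cv2.contourArea)))
    c=(e[0][0]+x0,e[0][1]+y0); print("spot",c,e[1],pt("wrist",c,.004,s5))
cv2.imwrite("pics/c9.png",np.hstack([cv2.resize(I,(400,300)),cv2.resize(viewer.camera("scene")[160:370,200:450],(400,300))]))
```

```text
25.6333 [ 0.4807 -0.1281  0.4205] [[-1.      0.0008  0.0026]
 [ 0.0008  1.     -0.0005]
 [-0.0026 -0.0005 -1.    ]]
[314.8396 219.2784] [314.7508 198.9981]
spot (242.9928970336914, 206.45079040527344) (69.16692352294922, 73.62512969970703) [0.5087 0.2716 0.004 ]
spot (397.8767852783203, 196.4853630065918) (69.94807434082031, 74.54058837890625) [0.4995 0.4152 0.004 ]
```

View pics/c9.png

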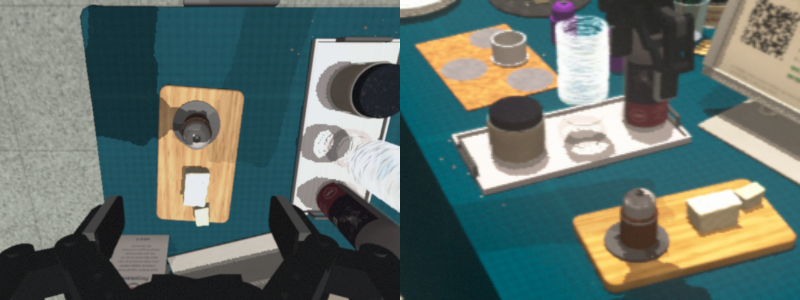

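The mill stands upright in the middle of the coaster and the cheese is untouched. The bottle and cups spots measure within 2 mm of my pick poses. Now I return the jar first.

Emit:
{"name": "send_rows", "arguments": {"steps": [{"translation":[0.1,0.4,0],"turn":[0,0,0],"claw":-1},{"translation":[0.2,0.9,0],"turn":[0,0,0],"claw":-1},{"translation":[0.22,1,0],"turn":[0,0,0],"claw":-1},{"translation":[0.25,1,0],"turn":[0,0,0],"claw":-1},{"translation":[0.25,1,0],"turn":[0,0,0],"claw":-1},{"translation":[0.15,0.8,0],"turn":[0,0,0],"claw":-1},{"translation":[0.1,0.6,0],"turn":[0,0,0],"claw":-1},{"translation":[0,0,0.3],"turn":[0,0,0],"claw":-1}]}}

```text
clock: 26.4
position: [0.4288, 0.1057, 0.4078]
tool_rot: [[-1.0, -0.008, 0.001], [-0.008, 1.0, 0.002], [-0.001, 0.002, -1.0]]
contact_force: [0.4, 0.7, -0.5]
width: 1.002
grip_force: 0.0
```

Emit:
{"name": "send_rows", "arguments": {"steps": [{"translation":[0,0,0.7],"turn":[0,0,0],"claw":-1},{"translation":[0,0,0.8],"turn":[0,0,0],"claw":-1},{"translation":[0,0,0.8],"turn":[0,0,0],"claw":-1},{"translation":[0,0,0.5],"turn":[0,0,0],"claw":-1},{"translation":[0,0,0],"turn":[0,0,0],"claw":-1},{"translation":[0,0,0],"turn":[0,0,0],"claw":-1}]}}

```text
clock: 26.9
position: [0.4294, 0.0998, 0.2938]
tool_rot: [[-1.0, 0.001, -0.004], [0.001, 1.0, -0.001], [0.004, -0.001, -1.0]]
contact_force: [0.2, 0.2, 0.1]
width: 1.001
grip_force: 0.0
```

Emit:
{"name": "send_rows", "arguments": {"newtons": 40, "steps": [{"translation":[-0.02,0,0.4],"turn":[0,0,0],"claw":-1},{"translation":[0,0,0.5],"turn":[0,0,0],"claw":-1},{"translation":[0,0,0.4],"turn":[0,0,0],"claw":-1},{"translation":[0,0,0.2],"turn":[0,0,0],"claw":-1},{"translation":[0,0,0],"turn":[0,0,0],"claw":-0.8},{"translation":[0,0,0],"turn":[0,0,0],"claw":-0.6},{"translation":[0,0,0],"turn":[0,0,0],"claw":-0.4},{"translation":[0,0,0],"turn":[0,0,0],"claw":0}]}}

```text
clock: 27.57
position: [0.4315, 0.0999, 0.2371]
tool_rot: [[-1.0, 0.001, 0.002], [0.001, 1.0, -0.0], [-0.002, -0.0, -1.0]]
contact_force: [-2.9, -2.7, 5.1]
width: 0.761
grip_force: 38.7
```

Emit:
{"name": "send_rows", "arguments": {"steps": [{"translation":[0,0,0],"turn":[0,0,0],"claw":0.5},{"translation":[0,0,0],"turn":[0,0,0],"claw":1},{"translation":[0,0,0],"turn":[0,0,0],"claw":1},{"translation":[0,0,0],"turn":[0,0,0],"claw":1}]}}

```text
clock: 27.9
position: [0.4315, 0.0999, 0.237]
tool_rot: [[-1.0, 0.001, 0.002], [0.001, 1.0, -0.0], [-0.002, -0.0, -1.0]]
contact_force: [-2.7, -1.7, 4.4]
width: 0.757
grip_force: 38.5
```

Emit:
{"name": "send_rows", "arguments": {"steps": [{"translation":[0,0,-0.2],"turn":[0,0,0],"claw":1},{"translation":[0,0,-0.5],"turn":[0,0,0],"claw":1},{"translation":[0,0,-0.6],"turn":[0,0,0],"claw":1},{"translation":[0,0.2,-0.3],"turn":[0,0,0],"claw":1},{"translation":[-0.02,0.4,0],"turn":[0,0,0],"claw":1},{"translation":[-0.02,0.7,0],"turn":[0,0,0],"claw":1},{"translation":[-0.02,0.9,0],"turn":[0,0,0],"claw":1},{"translation":[-0.02,0.9,0],"turn":[0,0,0],"claw":1}]}}

```text
clock: 28.57
position: [0.4344, 0.2248, 0.3009]
tool_rot: [[-1.0, 0.003, 0.002], [0.003, 1.0, 0.001], [-0.002, 0.001, -1.0]]
contact_force: [1.3, 0.1, -2.7]
width: 0.754
grip_force: 38.9
```

Emit:
{"name": "send_rows", "arguments": {"steps": [{"translation":[0,0.9,0],"turn":[0,0,0],"claw":1},{"translation":[0,0.8,0],"turn":[0,0,0],"claw":1},{"translation":[0,0.6,0],"turn":[0,0,0],"claw":1},{"translation":[0,0.4,0],"turn":[0,0,0],"claw":1},{"translation":[0,0.14,0],"turn":[0,0,0],"claw":1},{"translation":[0,0,0.3],"turn":[0,0,0],"claw":1},{"translation":[0,0,0.4],"turn":[0,0,0],"claw":1},{"translation":[0,0,0.4],"turn":[0,0,0],"claw":1}]}}

```text
clock: 29.23
position: [0.4349, 0.336, 0.2546]
tool_rot: [[-1.0, 0.002, 0.001], [0.002, 1.0, -0.001], [-0.001, -0.001, -1.0]]
contact_force: [-0.1, 0.1, -3.0]
width: 0.756
grip_force: 38.9
```

Emit:
{"name": "send_rows", "arguments": {"steps": [{"translation":[0,0,0.2],"turn":[0,0,0],"claw":1},{"translation":[0,0,0.1],"turn":[0,0,0],"claw":1},{"translation":[0,0,0],"turn":[0,0,0],"claw":1},{"translation":[0,0,0],"turn":[0,0,0],"claw":1},{"translation":[0,0,0],"turn":[0,0,0],"claw":1}]}}

```text
clock: 29.65
position: [0.4347, 0.3376, 0.2441]
tool_rot: [[-1.0, 0.001, 0.001], [0.001, 1.0, 0.001], [-0.001, 0.001, -1.0]]
contact_force: [0.9, -0.5, -2.2]
width: 0.753
grip_force: 38.9
```

Now down about 7 mm until it touches.

Emit:
{"name": "send_rows", "arguments": {"steps": [{"translation":[0,0,0.08],"turn":[0,0,0],"claw":1},{"translation":[0,0,0.05],"turn":[0,0,0],"claw":1},{"translation":[0,0,0.03],"turn":[0,0,0],"claw":1},{"translation":[0,0,0.02],"turn":[0,0,0],"claw":1},{"translation":[0,0,0],"turn":[0,0,0],"claw":1},{"translation":[0,0,0],"turn":[0,0,0],"claw":1}]}}

```text
clock: 30.15
position: [0.4343, 0.3378, 0.2372]
tool_rot: [[-1.0, 0.001, 0.001], [0.001, 1.0, 0.0], [-0.001, 0.0, -1.0]]
contact_force: [-3.1, -3.7, 8.6]
width: 0.752
grip_force: 42.8
```

Emit:
{"name": "send_rows", "arguments": {"steps": [{"translation":[0,0,0],"turn":[0,0,0],"claw":-0.6},{"translation":[0,0,0],"turn":[0,0,0],"claw":-0.8},{"translation":[0,0,0],"turn":[0,0,0],"claw":-1},{"translation":[0,0,0],"turn":[0,0,0],"claw":-1},{"translation":[0,0,0],"turn":[0,0,0],"claw":-1},{"translation":[0,0,-0.3],"turn":[0,0,0],"claw":-1},{"translation":[0,0,-0.8],"turn":[0,0,0],"claw":-1},{"translation":[0,0,-1],"turn":[0,0,0],"claw":-1}]}}

```text
clock: 30.82
position: [0.4335, 0.3368, 0.319]
tool_rot: [[-1.0, 0.0, -0.005], [0.0, 1.0, -0.003], [0.005, -0.003, -1.0]]
contact_force: [0.9, 1.4, 0.4]
width: 0.999
grip_force: 0.0
```

Emit:
{"name": "send_rows", "arguments": {"steps": [{"translation":[0,0,-1],"turn":[0,0,0],"claw":-1},{"translation":[0,0,-0.9],"turn":[0,0,0],"claw":-1},{"translation":[-0.1,-0.4,-0.4],"turn":[0,0,0],"claw":-1},{"translation":[-0.3,-0.8,0],"turn":[0,0,0],"claw":-1},{"translation":[-0.4,-1,0],"turn":[0,0,0],"claw":-1},{"translation":[-0.4,-1,0],"turn":[0,0,0],"claw":-1},{"translation":[-0.4,-1,0],"turn":[0,0,0],"claw":-1},{"translation":[-0.3,-0.9,0],"turn":[0,0,0],"claw":-1}]}}

```text
clock: 31.48
position: [0.509, 0.135, 0.4131]
tool_rot: [[-1.0, 0.001, 0.001], [0.001, 1.0, 0.0], [-0.001, 0.0, -1.0]]
contact_force: [1.3, -0.3, 0.2]
width: 1.0
grip_force: 0.0
```

Emit:
{"name": "send_rows", "arguments": {"steps": [{"translation":[-0.2,-0.6,0],"turn":[0,0,0],"claw":-1},{"translation":[0,-0.2,0],"turn":[0,0,0],"claw":-1},{"translation":[0,0,0],"turn":[0,0,0],"claw":-1},{"translation":[0,0,0],"turn":[0,0,0],"claw":-1},{"translation":[0,0,0],"turn":[0,0,0],"claw":-1}]}}

```text
clock: 31.9
position: [0.5159, 0.1075, 0.4124]
tool_rot: [[-1.0, -0.002, 0.0], [-0.002, 1.0, 0.001], [-0.0, 0.001, -1.0]]
contact_force: [-0.3, 0.0, 0.2]
width: 1.0
grip_force: 0.0
```

Emit:
{"name": "send_rows", "arguments": {"newtons": 25, "steps": [{"translation":[-0.05,-0.04,0.3],"turn":[0,0,0],"claw":-1},{"translation":[0,0,0.6],"turn":[0,0,0],"claw":-1},{"translation":[0,0,0.7],"turn":[0,0,0],"claw":-1},{"translation":[0,0,0.5],"turn":[0,0,0],"claw":-1},{"translation":[0,0,0.35],"turn":[0,0,0],"claw":-1},{"translation":[0,0,0],"turn":[0,0,0],"claw":-1},{"translation":[0,0,0],"turn":[0,0,0],"claw":-1},{"translation":[0,0,0],"turn":[0,0,0],"claw":-1}]}}

```text
clock: 32.57
position: [0.5187, 0.1047, 0.3147]
tool_rot: [[-1.0, -0.001, 0.001], [-0.001, 1.0, 0.0], [-0.001, 0.0, -1.0]]
contact_force: [-0.2, -0.5, 0.1]
width: 0.999
grip_force: 0.0
```

Emit:
{"name": "send_rows", "arguments": {"newtons": 25, "steps": [{"translation":[0,-0.06,0],"turn":[0,0,0],"claw":-0.8},{"translation":[0,0,0],"turn":[0,0,0],"claw":-0.6},{"translation":[0,0,0],"turn":[0,0,0],"claw":-0.4},{"translation":[0,0,0],"turn":[0,0,0],"claw":-0.3},{"translation":[0,0,0],"turn":[0,0,0],"claw":-0.2},{"translation":[0,0,0],"turn":[0,0,0],"claw":0.2},{"translation":[0,0,0],"turn":[0,0,0],"claw":1},{"translation":[0,0,0],"turn":[0,0,0],"claw":1}]}}

```text
clock: 33.23
position: [0.5188, 0.1015, 0.3148]
tool_rot: [[-1.0, 0.001, 0.002], [0.001, 1.0, 0.0], [-0.002, 0.0, -1.0]]
contact_force: [-0.7, -0.5, 6.1]
width: 0.645
grip_force: 26.1
```

Emit:
{"name": "send_rows", "arguments": {"steps": [{"translation":[0,0,0],"turn":[0,0,0],"claw":1},{"translation":[0,0,0],"turn":[0,0,0],"claw":1}]}}

```text
clock: 33.4
position: [0.5188, 0.1015, 0.3148]
tool_rot: [[-1.0, 0.001, 0.002], [0.001, 1.0, 0.0], [-0.002, 0.0, -1.0]]
contact_force: [0.1, -0.0, 5.3]
width: 0.643
grip_force: 26.1
```

Emit:
{"name": "send_rows", "arguments": {"steps": [{"translation":[0,0,-0.3],"turn":[0,0,0],"claw":1},{"translation":[0,0,-0.7],"turn":[0,0,0],"claw":1},{"translation":[0,0,-0.9],"turn":[0,0,0],"claw":1},{"translation":[0,0,-0.7],"turn":[0,0,0],"claw":1},{"translation":[0,0.2,-0.2],"turn":[0,0,0],"claw":1},{"translation":[0.05,0.5,0],"turn":[0,0,0],"claw":1},{"translation":[0.05,0.8,0],"turn":[0,0,0],"claw":1},{"translation":[0.05,0.9,0],"turn":[0,0,0],"claw":1}]}}

```text
clock: 34.07
position: [0.5128, 0.1969, 0.4257]
tool_rot: [[-1.0, 0.005, 0.0], [0.005, 1.0, -0.001], [-0.0, -0.001, -1.0]]
contact_force: [0.6, 0.9, -0.2]
width: 0.642
grip_force: 26.8
```

Emit:
{"name": "send_rows", "arguments": {"steps": [{"translation":[0.1,0.9,0],"turn":[0,0,0],"claw":1},{"translation":[0.1,0.9,0],"turn":[0,0,0],"claw":1},{"translation":[0.05,0.9,0],"turn":[0,0,0],"claw":1},{"translation":[0.05,0.9,0],"turn":[0,0,0],"claw":1},{"translation":[0.05,0.8,0],"turn":[0,0,0],"claw":1},{"translation":[0,0.6,0],"turn":[0,0,0],"claw":1},{"translation":[0,0.42,0],"turn":[0,0,0],"claw":1},{"translation":[0,0,0],"turn":[0,0,0],"claw":1}]}}

```text
clock: 34.73
position: [0.4966, 0.4186, 0.4241]
tool_rot: [[-1.0, -0.005, -0.003], [-0.005, 1.0, 0.001], [0.003, 0.001, -1.0]]
contact_force: [-0.7, -0.1, 0.1]
width: 0.647
grip_force: 26.8
```

Emit:
{"name": "send_rows", "arguments": {"steps": [{"translation":[0,0,0.3],"turn":[0,0,0],"claw":1},{"translation":[0,0,0.6],"turn":[0,0,0],"claw":1},{"translation":[0,0,0.7],"turn":[0,0,0],"claw":1},{"translation":[0,0,0.5],"turn":[0,0,0],"claw":1},{"translation":[0,0,0.3],"turn":[0,0,0],"claw":1},{"translation":[0,0,0.2],"turn":[0,0,0],"claw":1},{"translation":[0,0,0],"turn":[0,0,0],"claw":1},{"translation":[0,0,0],"turn":[0,0,0],"claw":1}]}}

```text
clock: 35.4
position: [0.4991, 0.4139, 0.3225]
tool_rot: [[-1.0, 0.001, 0.0], [0.001, 1.0, 0.0], [-0.0, 0.0, -1.0]]
contact_force: [-0.4, -0.0, 0.9]
width: 0.646
grip_force: 26.8
```

Emit:
{"name": "send_rows", "arguments": {"steps": [{"translation":[0,0,0.08],"turn":[0,0,0],"claw":1},{"translation":[0,0,0.05],"turn":[0,0,0],"claw":1},{"translation":[0,0,0.04],"turn":[0,0,0],"claw":1},{"translation":[0,0,0],"turn":[0,0,0],"claw":1},{"translation":[0,0,0],"turn":[0,0,0],"claw":1}]}}

```text
clock: 35.82
position: [0.4987, 0.4143, 0.3153]
tool_rot: [[-1.0, 0.001, 0.0], [0.001, 1.0, 0.0], [-0.0, 0.0, -1.0]]
contact_force: [-0.1, -0.6, -1.5]
width: 0.646
grip_force: 26.8
```

Emit:
{"name": "send_rows", "arguments": {"steps": [{"translation":[0,0,0.03],"turn":[0,0,0],"claw":1},{"translation":[0,0,0.02],"turn":[0,0,0],"claw":1},{"translation":[0,0,0],"turn":[0,0,0],"claw":1},{"translation":[0,0,0],"turn":[0,0,0],"claw":1}]}}

```text
clock: 36.15
position: [0.4991, 0.4144, 0.3149]
tool_rot: [[-1.0, 0.001, 0.002], [0.001, 1.0, 0.001], [-0.002, 0.001, -1.0]]
contact_force: [0.1, -2.0, 6.7]
width: 0.646
grip_force: 26.9
```

Emit:
{"name": "send_rows", "arguments": {"steps": [{"translation":[0,0,0],"turn":[0,0,0],"claw":-0.3},{"translation":[0,0,0],"turn":[0,0,0],"claw":-0.6},{"translation":[0,0,0],"turn":[0,0,0],"claw":-1},{"translation":[0,0,0],"turn":[0,0,0],"claw":-1},{"translation":[0,0,-0.4],"turn":[0,0,0],"claw":-1},{"translation":[0,0,-0.8],"turn":[0,0,0],"claw":-1},{"translation":[0,0,-1],"turn":[0,0,0],"claw":-1},{"translation":[0,0,-1],"turn":[0,0,0],"claw":-1}]}}

```text
clock: 36.82
position: [0.4985, 0.4139, 0.4416]
tool_rot: [[-1.0, 0.001, -0.002], [0.001, 1.0, -0.001], [0.002, -0.001, -1.0]]
contact_force: [1.4, 0.7, 0.3]
width: 1.002
grip_force: 0.0
```

Emit:
{"name": "send_rows", "arguments": {"steps": [{"translation":[-0.1,-0.4,-0.8],"turn":[0,0,0],"claw":-1},{"translation":[-0.3,-0.8,0],"turn":[0,0,0],"claw":-1},{"translation":[-0.35,-1,0],"turn":[0,0,0],"claw":-1},{"translation":[-0.35,-1,0],"turn":[0,0,0],"claw":-1},{"translation":[-0.35,-1,0],"turn":[0,0,0],"claw":-1},{"translation":[-0.35,-1,0],"turn":[0,0,0],"claw":-1},{"translation":[-0.35,-1,0],"turn":[0,0,0],"claw":-1},{"translation":[-0.3,-0.9,0],"turn":[0,0,0],"claw":-1}]}}

```text
clock: 37.48
position: [0.5959, 0.1307, 0.4731]
tool_rot: [[-1.0, 0.002, 0.0], [0.002, 1.0, -0.001], [-0.0, -0.001, -1.0]]
contact_force: [0.7, -0.2, 1.0]
width: 0.999
grip_force: 0.0
```

Emit:
{"name": "send_rows", "arguments": {"steps": [{"translation":[-0.15,-0.5,0],"turn":[0,0,0],"claw":-1},{"translation":[-0.04,-0.2,0],"turn":[0,0,0],"claw":-1},{"translation":[0,0,0],"turn":[0,0,0],"claw":-1},{"translation":[0,0,0],"turn":[0,0,0],"claw":-1},{"translation":[0,0,0],"turn":[0,0,0],"claw":-1}]}}

```text
clock: 37.9
position: [0.6024, 0.1079, 0.4731]
tool_rot: [[-1.0, -0.002, -0.0], [-0.002, 1.0, 0.001], [0.0, 0.001, -1.0]]
contact_force: [0.2, -0.0, -0.3]
width: 1.004
grip_force: 0.0
```

Emit:
{"name": "send_rows", "arguments": {"newtons": 60, "steps": [{"translation":[-0.04,-0.08,0.3],"turn":[0,0,0],"claw":-1},{"translation":[0,0,0.6],"turn":[0,0,0],"claw":-1},{"translation":[0,0,0.6],"turn":[0,0,0],"claw":-1},{"translation":[0,0,0.5],"turn":[0,0,0],"claw":-1},{"translation":[0,0,0.3],"turn":[0,0,0],"claw":-1},{"translation":[0,0,0],"turn":[0,0,0],"claw":-1},{"translation":[0,0,0],"turn":[0,0,0],"claw":-1},{"translation":[0,0,0],"turn":[0,0,0],"claw":-1}]}}

```text
clock: 38.57
position: [0.6048, 0.1029, 0.3824]
tool_rot: [[-1.0, 0.0, 0.002], [0.0, 1.0, 0.001], [-0.002, 0.001, -1.0]]
contact_force: [0.1, -0.2, 0.2]
width: 1.0
grip_force: 0.0
```

Emit:
{"name": "send_rows", "arguments": {"newtons": 60, "steps": [{"translation":[0,0,0],"turn":[0,0,0],"claw":0},{"translation":[0,0,0],"turn":[0,0,0],"claw":0},{"translation":[0,0,0],"turn":[0,0,0],"claw":0.2},{"translation":[0,0,0],"turn":[0,0,0],"claw":0.4},{"translation":[0,0,0],"turn":[0,0,0],"claw":0.6},{"translation":[0,0,0],"turn":[0,0,0],"claw":1},{"translation":[0,0,0],"turn":[0,0,0],"claw":1},{"translation":[0,0,0],"turn":[0,0,0],"claw":1}]}}

```text
clock: 39.23
position: [0.6047, 0.1022, 0.3817]
tool_rot: [[-1.0, 0.001, 0.001], [0.001, 1.0, -0.0], [-0.001, -0.0, -1.0]]
contact_force: [-1.2, -1.5, 5.0]
width: 0.299
grip_force: 59.7
```

Emit:
{"name": "send_rows", "arguments": {"steps": [{"translation":[0,0,0],"turn":[0,0,0],"claw":1},{"translation":[0,0,0],"turn":[0,0,0],"claw":1}]}}

```text
clock: 39.4
position: [0.6047, 0.1022, 0.3817]
tool_rot: [[-1.0, 0.001, 0.001], [0.001, 1.0, 0.0], [-0.001, 0.0, -1.0]]
contact_force: [-0.6, -0.5, 5.3]
width: 0.299
grip_force: 59.8
```

Emit:
{"name": "send_rows", "arguments": {"steps": [{"translation":[0,0,-0.3],"turn":[0,0,0],"claw":1},{"translation":[0,0,-0.5],"turn":[0,0,0],"claw":1},{"translation":[0.1,0.2,-0.5],"turn":[0,0,0],"claw":1},{"translation":[0.3,0.52,0],"turn":[0,0,0],"claw":1},{"translation":[0.45,0.8,0],"turn":[0,0,0],"claw":1},{"translation":[0.5,0.85,0],"turn":[0,0,0],"claw":1},{"translation":[0.5,0.85,0],"turn":[0,0,0],"claw":1},{"translation":[0.3,0.5,0],"turn":[0,0,0],"claw":1}]}}

```text
clock: 40.07
position: [0.5153, 0.2557, 0.4328]
tool_rot: [[-1.0, -0.005, -0.003], [-0.005, 1.0, 0.002], [0.003, 0.002, -1.0]]
contact_force: [0.7, 1.9, -4.8]
width: 0.303
grip_force: 59.8
```

Emit:
{"name": "send_rows", "arguments": {"steps": [{"translation":[0.2,0.35,0],"turn":[0,0,0],"claw":1},{"translation":[0.1,0.15,0],"turn":[0,0,0],"claw":1},{"translation":[0,0,0.2],"turn":[0,0,0],"claw":1},{"translation":[0,0,0.4],"turn":[0,0,0],"claw":1},{"translation":[0,0,0.3],"turn":[0,0,0],"claw":1},{"translation":[0,0,0.2],"turn":[0,0,0],"claw":1},{"translation":[0,0,0],"turn":[0,0,0],"claw":1},{"translation":[0,0,0],"turn":[0,0,0],"claw":1}]}}

```text
clock: 40.73
position: [0.5071, 0.2703, 0.3884]
tool_rot: [[-1.0, 0.002, -0.002], [0.002, 1.0, -0.001], [0.002, -0.001, -1.0]]
contact_force: [-0.2, 0.5, -5.2]
width: 0.302
grip_force: 59.9
```

Emit:
{"name": "send_rows", "arguments": {"steps": [{"translation":[0,0,0.1],"turn":[0,0,0],"claw":1},{"translation":[0,0,0.06],"turn":[0,0,0],"claw":1},{"translation":[0,0,0.04],"turn":[0,0,0],"claw":1},{"translation":[0,0,0],"turn":[0,0,0],"claw":1},{"translation":[0,0,0],"turn":[0,0,0],"claw":1},{"translation":[0,0,0],"turn":[0,0,0],"claw":1}]}}

```text
clock: 41.23
position: [0.5068, 0.2713, 0.3818]
tool_rot: [[-1.0, 0.001, 0.001], [0.001, 1.0, 0.001], [-0.001, 0.001, -1.0]]
contact_force: [-0.2, -0.9, -0.2]
width: 0.304
grip_force: 60.3
```

Emit:
{"name": "send_rows", "arguments": {"steps": [{"translation":[0,0,0.02],"turn":[0,0,0],"claw":1},{"translation":[0,0,0],"turn":[0,0,0],"claw":1},{"translation":[0,0,0],"turn":[0,0,0],"claw":0.2},{"translation":[0,0,0],"turn":[0,0,0],"claw":-0.2},{"translation":[0,0,0],"turn":[0,0,0],"claw":-1},{"translation":[0,0,0],"turn":[0,0,0],"claw":-1},{"translation":[0,0,0],"turn":[0,0,0],"claw":-1},{"translation":[0,0,-0.4],"turn":[0,0,0],"claw":-1}]}}

```text
clock: 41.9
position: [0.5062, 0.2707, 0.3933]
tool_rot: [[-1.0, 0.001, -0.005], [0.001, 1.0, -0.002], [0.005, -0.002, -1.0]]
contact_force: [0.5, -0.8, 0.3]
width: 0.999
grip_force: 0.0
```

Emit:
{"name": "send_rows", "arguments": {"steps": [{"translation":[0,0,-0.8],"turn":[0,0,0],"claw":-1},{"translation":[0,0,-0.9],"turn":[0,0,0],"claw":-1},{"translation":[0,0,-0.5],"turn":[0,0,0],"claw":-1},{"translation":[0,0.3,0],"turn":[0,0,0],"claw":-1},{"translation":[0.3,0.3,0],"turn":[0,0,0],"claw":-1},{"translation":[0.3,0.3,0],"turn":[0,0,0],"claw":-1},{"translation":[0,0,0],"turn":[0,0,0],"claw":-1},{"translation":[0,0,0],"turn":[0,0,0],"claw":-1}]}}

```text
clock: 42.57
position: [0.482, 0.3082, 0.484]
tool_rot: [[-1.0, -0.002, -0.0], [-0.002, 1.0, -0.0], [0.0, -0.0, -1.0]]
contact_force: [0.2, -0.4, -0.7]
width: 1.001
grip_force: 0.0
```

Run:
```python
from h import *
s=sensors.observe(); print(s["clock"],s["position"],s["contact_force"])
I=viewer.camera("wrist"); S=viewer.camera("side"); C=viewer.camera("scene")
A=cv2.imread("pics/side0.png")
f=lambda a:cv2.resize(a,(400,300))
cv2.imwrite("pics/fin.png",np.vstack([np.hstack([f(A[180:360,350:540]),f(S[180:360,350:540])]),np.hstack([f(I),f(C[150:375,180:480])])]))
```

```text
42.5667 [0.482  0.3082 0.484 ] [ 0.2135 -0.4032 -0.7004]
```

View pics/fin.png

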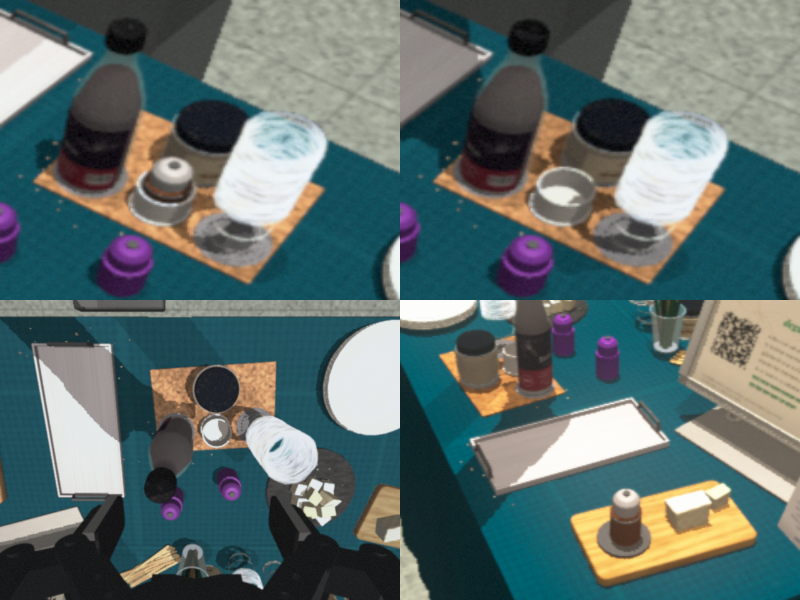

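The side crops before and after match: bottle, cups, jar and stand are upright where they started. The mill is on the coaster, the cheese has not moved, and the arm is clear. Handing in.

```bash
python3 -c "
from workcell import order
print(order.close_job())"
```

```text
the job is handed in; nothing more can be done
None
```

The job is handed in at about 43 s of the 144 s; no verdict came back, but the last pictures show the mill upright in the middle of the coaster, the bottle, cups and jar back on their own spots, and the stand and cheese in place.

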